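Clamp a coupling in the leak-test stand

TASK

Set the stainless coupling down gently over the brass spigot of the blue leak-test stand so that it stands flush on the seal, and swing the clamp arm over it, home against its stop pin. Then screw the clamp down with the black torque knob, clockwise, until the clutch clicks, and stop there: two clicks at most. Leave the other fittings as they are and let everything go.

Things in the scene. Friction and masses are not known exactly. Their poses are not given: they have to be found in the camera images.
- coupling_centre (a point): the coupling to be tested: a plain bright stainless tube, 45 mm outside, 34 mm bore, 50 mm long, 0.22-0.35 kg, standing on end on the counter. This point is its centre, half-way up (25 mm above its lower end); z runs along the tube, upward. Steel wall 5.5 mm.
- platen: the stand's round steel seat, 86 mm across, 26 mm high, fixed on the base plate; origin at the centre of its underside, 12 mm above the counter. Must not be pressed hard while the coupling is being set on it.
- seat (a point): centre of the seat's rubber-faced top, 38 mm above the counter, where the coupling's lower end comes to rest. Round it rises the brass centring spigot: 31 mm in diameter, 7 mm high, its top 3 mm tapered to 25 mm. x, y, z are the stand's own axes: the column lies to +y.
- pivot (a point): axis of the stand's upright column, at mid-height of the clamp arm (120 mm above the counter), 120 mm from the seat axis along the stand's +y. Beyond it on the base plate stands a manifold with an upright-facing pressure gauge, top 90 mm above the counter, 62 mm from the column axis.
- clamp_arm (a joint): swing of the blue clamp arm about the column, rad. 0: home against its stop pin, pointing to the stand's -y with the knob over the seat; grows counter-clockwise seen from above, to 2.1. Starts at 1.15 to 1.85 (out on the stand's +x side). Stays where left; friction 0.25 N m. The stop pin (11 mm thick, top 124 mm above the counter) stands 45 mm from the column on the -x side of the home arm.
- bar_push (a point): on the bare bar of the clamp arm: on its centre line, mid-height (120 mm above the counter), 70 mm from the column axis. The bar is 28 mm wide, 16 mm high (112 to 128 mm above the counter). Its y axis points along the bar to the column; pushing its +x side face towards its own -x closes it, with 3 to 4 N at this point.
- clamp_head: outer end of the clamp arm with all it carries; origin on the screw axis, 120 mm from the column axis, at the arm's underside, 112 mm above the counter. Under it hangs the pad, a 58 mm rubber-faced disc that does not turn: its face starts an unknown 1.2 to 5.6 mm above the top of a seated coupling. The knob screws it down 2.2 mm per rad; the screw holds itself when let go.
- knob_centre (a point): the black fluted torque knob on top of the clamp head: round, 38 mm in diameter, 32 mm high (140 to 172 mm above the counter); this is its centre, on the screw axis; z up. Clockwise from above screws down; it stays at this height. Running down takes 0.13 N m; once the pad bears on the coupling the torque climbs until the slip clutch gives way at 0.20 to 0.23 N m.
- knob_mark (a point): yellow line on the knob's lower edge, 19 mm from the axis, along the knob's x axis. While the clutch slips, the torque ripples between 0.17 and 0.23 N m, one click each 0.39 rad (16 a turn), and the screw turns no further. Backing the screw off takes 0.13 N m while it runs free, but only about 0.03 N m once it is clamped up; the knob alone does not slip back.
- collar_mark (a point): yellow line on the rim of the steel screw collar just below the knob (37 mm in diameter, 132 to 140 mm above the counter), 19 mm from the axis. The two lines are in line until the clutch slips; then the knob's runs ahead, clockwise, by the slip angle.
- tee: bystander: dark steel tee, run 86 mm long, 42 mm in diameter, 63 mm high; origin under its middle.
- reducer: bystander: bright reducer, 60 mm foot, 42 mm top, 70 mm high; origin under its centre.
- elbow: bystander: dark 90-degree elbow lying flat, about 100 mm, 34 mm high.
- weld_cap: bystander: bright domed weld cap, 60 mm across, 35 mm high; origin under its centre.
- seal_ring: bystander: spare flat rubber seal ring, 64 mm across, 6 mm thick.
- nipple: bystander: dark pipe nipple lying down, 90 mm long, 27 mm thick.
Mind the look-alikes: they are no part of the job. Leave any pink or red look-alike of the part that bears coupling_centre alone.

How it is judged (in metres and radians):
On the way, in this order (a step that is already met when the one before it is completed fails the run):
1. the coupling stands flush on the seal, centred on the spigot (horizontal distance between coupling_centre and seat below 0.004 m and z of coupling_centre in the frame of seat below 0.0275 m and angle between coupling_centre's own z axis and vertical below 0.06 rad), for 0.2 s.
2. the clamp arm is swung over it, home against its stop pin (value of joint clamp_arm below 0.05 rad), for 0.1 s.
At the end, for the whole second after the job is handed in: The coupling stands on the seat centred within 4 mm, flush within 2.5 mm and upright; the arm is within 0.05 rad of its stop; the pad presses the coupling with over 30 N; the clutch has slipped at least 0.16 rad (marks over 3 mm apart), in all less than 0.95 rad; nothing is held (all of step 1 and value of joint clamp_arm below 0.05 rad and contact force between clamp_head and anything else above 30 N and horizontal distance between knob_mark and collar_mark above 0.003 m); the robot touches nothing.
It fails at once if the seat is loaded with more than 40 N while the arm is still open (coupling jammed or slammed down) (value of joint clamp_arm above 0.3 rad and contact force between platen and anything else above 40 N).
It fails at once if the clutch is run on past its second click (slip over 0.95 rad, marks 17 mm apart) (horizontal distance between knob_mark and collar_mark above 0.0174 m).
It fails at once if another fitting is moved more than 30 mm (distance of any of tee, reducer, elbow, weld_cap, seal_ring, nipple from where it was at the start of the episode above 0.03 m).
It also fails if it takes over 72 s, if anything falls off the work surface, if the arm or the gripper's body presses on something with over 40 N, if the wrist force passes 120 N, or if a joint passes its speed limit or range.

ROBOT

A 6-joint arm with a two-finger parallel gripper is mounted at the origin on the work surface. World frame = base frame: x ahead of the robot, y to its left, z up, the work surface at z = 0. Lengths are in m, angles in degrees, forces in N, time in s.
With the tool pointing down it reaches from about 0.4 to 0.825 m from the base axis. Payload 7 kg.
Tool frame: the origin (TCP) lies between the finger pads; the fingertips stand 19 mm ahead of it and the grasp point (between the pads) is the TCP (r.tip_extent is the distance from the TCP to the fingertips, in m); z points along the fingers, y is the direction in which the jaws open and shut (so a half turn about z gives the same grasp; the last joint's range is limited). The gripper opens to 88 mm and grips with 3 to 60 N. Pads are 19 mm wide; open, the fingers measure 130 mm over their backs; the gripper's body (78 mm by 193 mm) begins 47 mm behind the grasp point.
Start: joints at [82.111, 20.546, 0.682, 0, -70.136, -16.507], TCP at [0.279, 0.615, 0.212] pointing down, gripper open.
Joint ranges: [-176.03, 176.03], [-82.01, 121.73], [-58.28, 71.71], [-173.87, 95.51], [-174.79, -0.11], [-173.66, 173.66]. Speed limits (degrees/s): [136.94, 136.94, 172.46, 180, 180, 180].

INTERFACE

Orientations are given as [roll, pitch, yaw] about the fixed x, y, z axes, in that order (R = Rz(yaw) Ry(pitch) Rx(roll)).
In Python, from plant import r, capture, workorder, spotter gives the robot as it stands.
- The arm moves only by the tool step_arm, never from a script. Its argument "motion" is a list of rows, each a list of 5 numbers: the finger opening in m, from 0 to 0.0876, then the shift along the tool's x, y, z in m, then the turn about the tool's z in rad. In form: [[grip, dx, dy, dz, roll], ...]. A call has 1 to 5 rows; each row is the pose to reach, as a shift and turn from the pose commanded when the call began, along the tool's axes at that moment; what a row does not reach only later rows make up. A row lasts 1/8 s, in which the tool goes at most 62.5 mm and 10.7 degrees, less where a joint would pass 70% of its speed; a pose out of reach is approached as far as the arm can. A call with a gripper value outside its range is refused whole. The fingers move at their own pace and stop on an object; "newtons" is the grip in N (left out, the last holds). Time passes only in rows, so rows that repeat a pose let the fingers close. It gives the time, the measured TCP pose, the force and the opening at its end, in the units of the state.
- r.get_state(): the state, without advancing time (a new reading comes with each control period).
- capture(name): name is "side" or "top" or "wrist"; returns a dict with "image" (384x512x3 uint8, red, green, blue), "z_map" (384x512 float32, m along the optical axis (not along the pixel's ray), 0 where there is no reading), "fx", "fy", "cx", "cy" (pixels), "pose" (4x4, takes a point from camera to world coordinates). Camera axes: x right, y down, z forward; pixel columns grow to the right and rows downward; lengths in m; the calibration is good to about 2 mm. A picture is of the moment at which its call begins.
- workorder.close_job(): hands the job in, once; it reports no verdict.
Trained networks look in the newest picture that a camera, given by its name, has taken for a name from the list of things; names that differ only in an ending like _2 or _b are one class to them, and where a whole thing is asked for, a point or a joint stands for the part that bears it (a point fixed in the world has none). Each returns a list of dicts, best first, with "p" (0 to 1); they miss things now and then, are a little off and sometimes report something else, mostly with a low value. They report only what shows in the picture. A call takes as long as a camera call. They do not tell look-alikes from the thing itself.
- spotter.regions_of(camera, label): "mask" (384x512 bool, what is visible of it).
- spotter.tip_of(camera, label): "location" ([x, y, z] in m, in world coordinates, good to about 4 mm: a listed point, or the origin of a listed thing).
The state is a dict: "time_s": time; "joints": joint angles; "qd": joint speeds; "joint_torque": joint torques, N m; "tcp_pos": TCP position; "eef_rot": TCP orientation; "contact_force": force on the tool from outside, world axes, zero at the start; "moment": the same for the moment, N m; "gripper_width": finger opening in m.
Only numpy, scipy, OpenCV 4.12 (cv2) and the standard library are available. Lean on these libraries where they do the work, as an engineer would, in place of code of your own. Each camera call takes 0.05 s, during which the arm holds its last target.

## Working session

There is one attempt and no reset: what is moved stays moved. The work goes in short steps, Python scripts to look and compute and a tool call to move; the robot and the scene stay as the last step left them, time stands still between calls to the robot, and variables do not carry over. Pictures are saved under pics/ and viewed, and the job is handed in when it is done.

Besides the shell and the picture viewer there is one more tool, called after ">>>" by a JSON object that holds its "method" and its "body", one argument or row to a line. step_arm: Moves the arm, as the interface text tells. Its arguments: {"type":"object","properties":{"motion":{"type":"array","items":{"type":"array","items":{"type":"number"}}},"newtons":{"type":"number"}},"required":["motion"]}

```bash
ls; mkdir -p pics
cat > h.py <<'E'
import numpy as np, cv2
from scipy.spatial.transform import Rotation as R
from plant import r, capture, workorder, spotter
def save(c,n): cv2.imwrite('pics/'+n+'.png',c['image'][:,:,::-1])
def cloud(c):
    z=c['z_map'];v,u=np.mgrid[:z.shape[0],:z.shape[1]]
    P=np.stack([(u-c['cx'])/c['fx']*z,(v-c['cy'])/c['fy']*z,z],-1)
    T=np.array(c['pose']);W=P@T[:3,:3].T+T[:3,3];W[z<=0]=np.nan
    return W
def proj(c,p):
    T=np.linalg.inv(np.array(c['pose']));q=T[:3,:3]@np.array(p)+T[:3,3]
    return c['fx']*q[0]/q[2]+c['cx'],c['fy']*q[1]/q[2]+c['cy']
E
python3 - <<'E'
from h import *
print(r.get_state(),r.tip_extent)
for n in ['side','top','wrist']:
    c=capture(n);save(c,n+'0');np.savez(n+'0',**c)
    print(n,np.round(np.array(c['pose']),3).tolist(),c['fx'])
    if n=='wrist':continue
    for l in ['coupling_centre','seat','pivot','bar_push','clamp_head','knob_centre','knob_mark','collar_mark','tee','reducer','elbow','weld_cap','seal_ring','nipple']:
        print(l,[(round(d['p'],2),np.round(d['location'],3).tolist()) for d in spotter.tip_of(n,l)][:3])
E
```

```text
pics
{'time_s': 0.0, 'joints': array([ 8.21097112e+01,  2.05912837e+01,  6.34168740e-01, -2.13882690e-02,
       -7.01368028e+01, -1.65064135e+01]), 'qd': array([ 0.02471909, -0.04329913,  0.02970693,  0.00194595, -0.00907243,
       -0.02994743]), 'joint_torque': array([-7.85475295e-04, -5.82718956e+01,  2.93055832e+01,  6.99716449e+00,
        6.88796034e-03, -1.61645589e-04]), 'tcp_pos': array([0.27862114, 0.61424195, 0.21142344]), 'eef_rot': array([ 1.79904240e+02, -7.40917903e-03, -2.44039798e+01]), 'contact_force': array([-0.4209912 ,  0.02166022, -0.23683328]), 'moment': array([-0.05178356,  0.0038814 , -0.02004836]), 'gripper_width': 0.08760045564099685} 0.019
side [[0.831, -0.34, 0.44, 0.137], [-0.556, -0.475, 0.682, -0.668], [-0.022, -0.811, -0.584, 0.658], [0.0, 0.0, 0.0, 1.0]] 356.5493652452173
coupling_centre [(0.91, [0.541, -0.074, 0.025]), (0.86, [0.36, -0.037, 0.024]), (0.83, [0.662, -0.09, 0.023])]
seat [(0.9, [0.475, 0.114, 0.043]), (0.5, [0.444, 0.227, 0.119])]
pivot [(0.79, [0.444, 0.228, 0.12])]
bar_push [(0.74, [0.507, 0.245, 0.12]), (0.25, [0.558, 0.261, 0.155]
[... 759 characters left out ...]
8])]
pivot [(0.75, [0.442, 0.224, 0.12])]
bar_push [(0.83, [0.506, 0.246, 0.121])]
clamp_head [(0.69, [0.562, 0.262, 0.114]), (0.18, [0.505, -0.294, 0.003])]
knob_centre [(0.82, [0.556, 0.258, 0.156])]
knob_mark [(0.54, [0.551, 0.275, 0.143])]
collar_mark [(0.87, [0.552, 0.283, 0.136])]
tee [(0.98, [0.507, -0.296, 0.001])]
reducer [(0.77, [0.61, -0.219, -0.002]), (0.22, [0.551, 0.279, 0.137])]
elbow [(0.73, [0.359, -0.329, 0.002])]
weld_cap [(0.86, [0.717, -0.332, -0.003])]
seal_ring [(0.67, [0.662, 0.02, -0.002])]
nipple [(0.96, [0.341, -0.169, 0.004])]
wrist [[-0.412, -0.882, -0.229, 0.339], [-0.911, 0.399, 0.103, 0.586], [0.0, 0.251, -0.968, 0.383], [0.0, 0.0, 0.0, 1.0]] 313.4142863415096
```

View pics/side0.png

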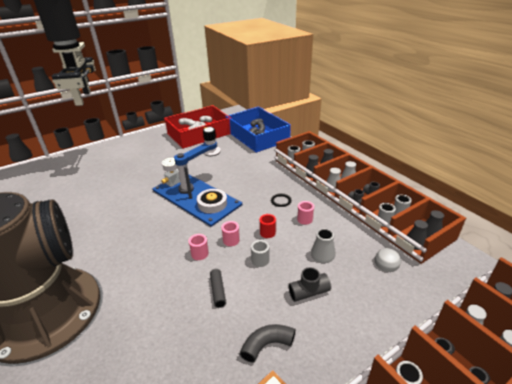

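View pics/top0.png

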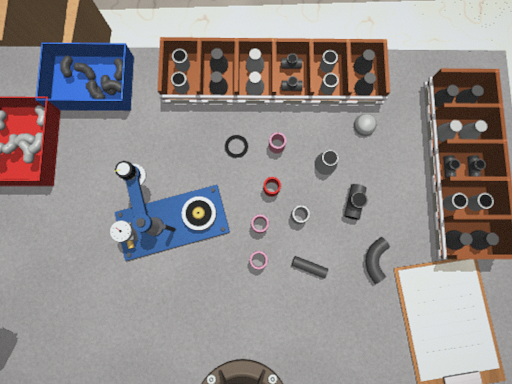

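The grey steel coupling is at top (300,214) / side (260,253). The pink and red ones at top (277,142), (272,186), (260,224) and (258,260) are look-alikes. The stand's seat is at top (199,212), with the arm swung out to the knob at (125,170). Next I'll measure these precisely.

```bash
cat > m.py <<'E'
from h import *
from scipy.optimize import least_squares
def circ(P,r0=None):
    f=lambda q: np.hypot(P[:,0]-q[0],P[:,1]-q[1])-q[2]
    s=least_squares(f,[*np.median(P,0)[:2],r0 or .02],loss='soft_l1',f_scale=.001)
    return s.x, np.sqrt(np.mean(s.fun**2))
for n in ['top','side']:
    c=dict(np.load(n+'0.npz'));W=cloud(c)
    def sel(x,y,rad,z0,z1): 
        m=(np.hypot(W[...,0]-x,W[...,1]-y)<rad)&(W[...,2]>z0)&(W[...,2]<z1);return m
    # counter level
    m=sel(.40,-.05,.03,-.05,.05);print(n,'counter z',np.nanmedian(W[m][:,2]))
    m=sel(.473,-.149,.035,.044,.06);P=W[m]
    print(n,'coupling top pts',m.sum(),'z',np.median(P[:,2]),'mean',P.mean(0),'minmax',P.min(0),P.max(0))
    print(' circ',circ(P,.02))
    # edge ring of platen
    m=sel(.474,.114,.05,.033,.042);P=W[m];print(n,'seat',m.sum(),np.median(P[:,2]),'c',(P.min(0)+P.max(0))/2,P.max(0)-P.min(0))
    m=sel(.474,.114,.02,.0425,.06);P=W[m];print(n,'spigot',m.sum(),np.median(P[:,2]),(P.min(0)+P.max(0))/2,P.max(0)-P.min(0))
    m=sel(.558,.258,.04,.162,.18);P=W[m];print(n,'knob',m.sum(),np.median(P[:,2]),(P.min(0)+P.max(0))/2,P.max(0)-P.min(0))
    m=sel(.443,.226,.1,.122,.135);P=W[m];print(n,'bar',m.sum(),P.mean(0),P.min(0),P.max(0))
    for l in ['coupling_centre','seat','knob_centre']: pass
E
python3 m.py
python3 - <<'E'
from h import *
c=dict(np.load('top0.npz'));i=c['image'][130:290,80:330,::-1]
cv2.imwrite('pics/tz.png',cv2.resize(i,None,fx=3.2,fy=3.2,interpolation=cv2.INTER_CUBIC)[:600])
E
```

```text
top counter z 0.0006472100443718487
top coupling top pts 113 z 0.049823923681208804 mean [ 0.47019482 -0.1451384   0.05007617] minmax [ 0.44977475 -0.16757266  0.04529884] [ 0.49288453 -0.12444917  0.0551067 ]
 circ (array([ 0.4705232 , -0.14486345,  0.01967185]), np.float64(0.0016551368605316245))
top seat 768 0.03894022840627703 c [0.4730838  0.11328876 0.03773106] [0.08428296 0.08381977 0.00853569]
top spigot 104 0.045743870798510555 [0.47427588 0.11246802 0.04618894] [0.02812339 0.02763059 0.00706037]
top knob 253 0.1736385000495766 [0.5564698  0.26145046 0.16969223] [0.03778031 0.03917786 0.01525181]
top bar 650 [0.47956774 0.2362125  0.12942966] [0.42241035 0.17353892 0.12218908] [0.54136638 0.26730665 0.13496907]
side counter z 0.00086827675854384
side coupling top pts 133 z 0.04953121580037645 mean [ 0.47189734 -0.14990758  0.04893005] minmax [ 0.45089052 -0.17135607  0.04420727] [ 0.49530804 -0.12847793  0.05371146]
 circ (array([ 0.47220571, -0.15029811,  0.0195886 ]), np.float64(0.0018255210118866929))
side seat 393 0.03847153700943429 c [0.47538792 0.10754549 0.03748508] [0.08669548 0.08455667 0.00846022]
side spigot 47 0.04541742460426501 [0.47594782 0.1087905  0.04560431] [0.02727592 0.02725653 0.00568987]
side knob 86 0.1721582071289902 [0.55925328 0.25541469 0.16877161] [0.03725365 0.04045198 0.01335147]
side bar 241 [0.4767756  0.22675582 0.12834661] [0.42346716 0.17019834 0.12201758] [0.54164428 0.26217018 0.13440586]
```

View pics/tz.png

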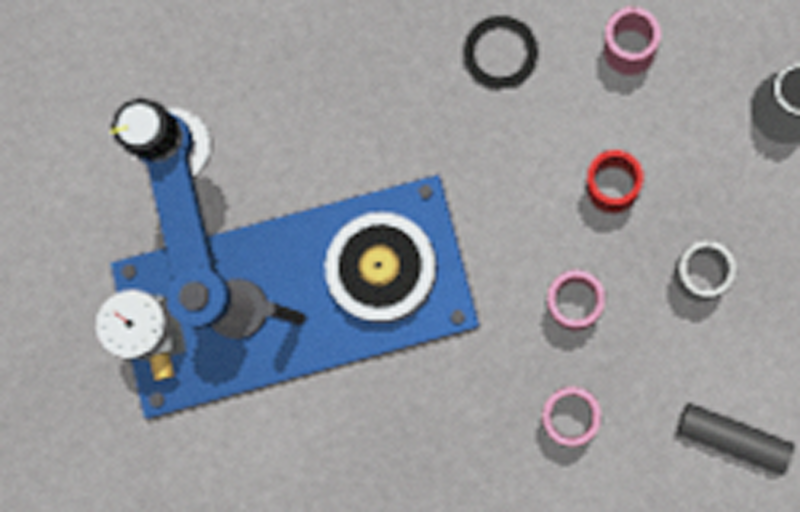

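>>> {"method": "step_arm", "body": {
  "motion": [
    [0.0876,0.031,0.039,0,0.17],
    [0.0876,0.062,0.078,0,0.34],
    [0.0876,0.1,0.125,0,0.51],
    [0.0876,0.137,0.171,0,0.68],
    [0.0876,0.174,0.218,0,0.88]
  ]
}}

```text
time_s: 2.17
tcp_pos: [0.3475, 0.3425, 0.2126]
eef_rot: [-180.0, 0.0, -74.4]
contact_force: [1.3, 0.7, 0.7]
gripper_width: 0.0877
```

```bash
cat >> h.py <<'E'
def delta(x,y,z,yaw=None):
    s=r.get_state();p=np.array(s['tcp_pos']);rot=R.from_euler('xyz',s['eef_rot'],degrees=True)
    d=rot.inv().apply(np.array([x,y,z])-p)
    t=None if yaw is None else np.radians((s['eef_rot'][2]-yaw+180)%360-180)
    print('t',round(s['time_s'],2),'tcp',np.round(p,4),'rot',np.round(s['eef_rot'],2),'w',round(s['gripper_width'],4),'F',np.round(s['contact_force'],1),'M',np.round(s['moment'],2),'j',np.round(s['joints'],1))
    print('delta tool',np.round(d,4),'turn',t)
E
python3 -c "
from h import *
delta(.472,-.148,.212,-75)"
```

```text
t 2.17 tcp [0.3475 0.3425 0.2126] rot [-1.7997e+02  2.0000e-02 -7.4410e+01] w 0.0877 F [1.3 0.7 0.7] M [ 0.09 -0.18 -0.01] j [ 67.7   2.6 -22.2   0.  -65.1 -52.2]
delta tool [5.06e-01 1.19e-02 4.00e-04] turn 0.01023984021501417
```

>>> {"method": "step_arm", "body": {
  "motion": [
    [0.0876,0.055,0.001,0,0.01],
    [0.0876,0.11,0.003,0,0.01],
    [0.0876,0.165,0.004,0,0.01],
    [0.0876,0.22,0.005,0,0.01],
    [0.0876,0.275,0.006,0,0.01]
  ]
}}

```text
time_s: 2.8
tcp_pos: [0.417, 0.0766, 0.2129]
eef_rot: [-179.9, 0.0, -74.6]
contact_force: [1.9, 0.5, -0.3]
gripper_width: 0.0877
```

>>> {"method": "step_arm", "body": {
  "motion": [
    [0.0876,0.055,0.001,0,0],
    [0.0876,0.1,0.003,0,0],
    [0.0876,0.14,0.004,0,0],
    [0.0876,0.18,0.005,0,0],
    [0.0876,0.18,0.005,0,0]
  ]
}}

```text
time_s: 3.42
tcp_pos: [0.4597, -0.0988, 0.2122]
eef_rot: [180.0, -0.0, -74.9]
contact_force: [0.3, 0.5, -0.8]
gripper_width: 0.0876
```

```bash
python3 -c "
from h import *
delta(.472,-.148,.212,-75)
c=capture('wrist');save(c,'w1');np.savez('w1',**c)
W=cloud(c)
print(np.round(np.array(c['pose']),3).tolist())
m=(abs(W[...,2]-.05)<.006)&(np.hypot(W[...,0]-.471,W[...,1]+.148)<.035)
P=W[m];print(m.sum(),(P.min(0)+P.max(0))/2,P.max(0)-P.min(0),np.median(P[:,2]))
"
```

```text
t 3.42 tcp [ 0.4597 -0.0988  0.2122] rot [ 1.7997e+02 -1.0000e-02 -7.4870e+01] w 0.0876 F [ 0.3  0.5 -0.8] M [ 0.09 -0.03  0.03] j [ 12.    0.9 -24.1   0.  -65.    3.2]
delta tool [0.0507 0.0009 0.0002] turn 0.0022011160460798005
[[-0.965, -0.253, -0.067, 0.477], [-0.262, 0.934, 0.241, -0.164], [0.002, 0.25, -0.968, 0.383], [0.0, 0.0, 0.0, 1.0]]
619 [ 0.47111202 -0.14637366  0.04720024] [0.04417341 0.04411644 0.00599481] 0.04788775187872368
```

View pics/w1.png

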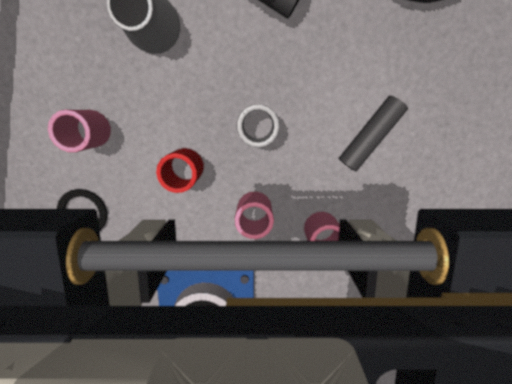

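```bash
python3 -c "
from h import *
delta(.4715,-.147,.032,-75)"
```

```text
t 3.48 tcp [ 0.4594 -0.0978  0.2122] rot [179.98   0.   -74.84] w 0.0874 F [-0.2  0.5 -0.2] M [ 0.1  -0.03  0.02] j [ 12.1   0.8 -24.2  -0.  -65.    3.1]
delta tool [0.0506 0.0012 0.1802] turn 0.0028722939230834145
```

>>> {"method": "step_arm", "body": {
  "motion": [
    [0.0876,0.03,0.001,0,0],
    [0.0876,0.051,0.001,0.02,0],
    [0.0876,0.051,0.001,0.07,0],
    [0.0876,0.051,0.001,0.12,0],
    [0.0876,0.051,0.001,0.15,0]
  ]
}}

```text
time_s: 4.1
tcp_pos: [0.4709, -0.1452, 0.0605]
eef_rot: [179.9, 0.0, -74.6]
contact_force: [-0.2, -0.4, -0.4]
gripper_width: 0.0875
```

>>> {"method": "step_arm", "body": {
  "motion": [
    [0.0876,0,0,0.015,0],
    [0.0876,0,0,0.03,0],
    [0.0876,0,0,0.03,0]
  ]
}}

```text
time_s: 4.47
tcp_pos: [0.4714, -0.1453, 0.0317]
eef_rot: [179.9, 0.0, -74.6]
contact_force: [0.1, 1.1, -0.1]
gripper_width: 0.0876
```

```bash
python3 -c "
from h import *
delta(.4715,-.147,.032,-75)
c=capture('wrist');save(c,'w2')
c=capture('side');save(c,'s2')"
```

```text
t 4.47 tcp [ 0.4714 -0.1453  0.0317] rot [ 1.7989e+02  3.0000e-02 -7.4610e+01] w 0.0876 F [ 0.1  1.1 -0.1] M [ 0.1  -0.06  0.02] j [  5.7  15.2 -34.9  -0.  -40.1   9.7]
delta tool [ 0.0016  0.0003 -0.0003] turn 0.006788293649507438
```

View pics/s2.png

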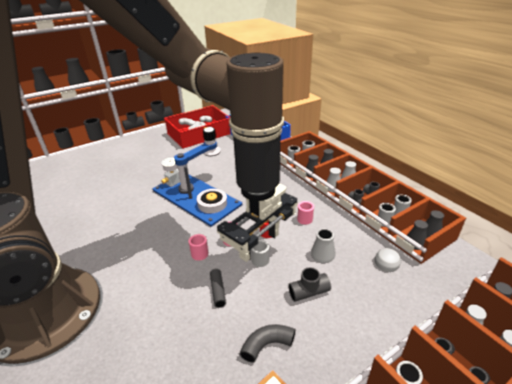

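The gripper straddles the grey coupling (side (260,255)) with its neighbours clear. Closing now.

>>> {"method": "step_arm", "body": {
  "motion": [
    [0.044,0,0,0,0],
    [0.04,0,0,0,0],
    [0.04,0,0,0,0],
    [0.04,0,0,0,0],
    [0.04,0,0,0,0]
  ],
  "newtons": 20
}}

```text
time_s: 5.2
tcp_pos: [0.472, -0.1463, 0.0324]
eef_rot: [180.0, 0.0, -74.7]
contact_force: [-0.8, -1.0, 1.3]
gripper_width: 0.0437
```

>>> {"method": "step_arm", "body": {
  "motion": [
    [0.04,0,0,-0.01,0],
    [0.04,0,0,-0.04,0],
    [0.04,0,0,-0.08,0],
    [0.04,0,0,-0.11,0],
    [0.04,0,0,-0.11,0]
  ],
  "newtons": 25
}}

```text
time_s: 5.82
tcp_pos: [0.4736, -0.1462, 0.1452]
eef_rot: [-179.7, -0.1, -74.7]
contact_force: [0.4, 0.1, -3.5]
gripper_width: 0.0428
```

```bash
python3 -c "
from h import *
delta(.4750,.111,.142,-75)"
```

```text
t 5.83 tcp [ 0.4736 -0.1462  0.1452] rot [-1.7971e+02 -7.0000e-02 -7.4660e+01] w 0.0428 F [ 0.4  0.1 -3.5] M [ 0.09 -0.04  0.02] j [  5.6   6.7 -27.2   0.  -55.8   9.7]
delta tool [-0.2476 -0.0694  0.0032] turn 0.005878900502010603
```

>>> {"method": "step_arm", "body": {
  "motion": [
    [0.04,-0.04,-0.011,0,0],
    [0.04,-0.09,-0.025,0,0],
    [0.04,-0.14,-0.039,0,0],
    [0.04,-0.19,-0.053,0,0],
    [0.04,-0.225,-0.063,0,0]
  ]
}}

```text
time_s: 6.45
tcp_pos: [0.4724, 0.0892, 0.1416]
eef_rot: [179.9, -0.0, -74.6]
contact_force: [-0.4, -0.2, -2.5]
gripper_width: 0.0427
```

>>> {"method": "step_arm", "body": {
  "motion": [
    [0.04,-0.015,-0.004,0,0],
    [0.04,-0.022,-0.006,0,0],
    [0.04,-0.022,-0.006,0,0]
  ]
}}

```text
time_s: 6.82
tcp_pos: [0.473, 0.1098, 0.142]
eef_rot: [179.9, -0.0, -74.7]
contact_force: [0.5, 0.0, -2.6]
gripper_width: 0.043
```

```bash
python3 -c "
from h import *
delta(.4750,.111,.142,-75)
for n in ['side','top','wrist']:
    c=capture(n);save(c,n+'3');np.savez(n+'3',**c)
    for l in ['coupling_centre','seat']:
        print(n,l,[(round(d['p'],2),np.round(d['location'],4).tolist()) for d in spotter.tip_of(n,l)][:3])
"
```

```text
t 6.83 tcp [0.473  0.1098 0.142 ] rot [ 1.7995e+02 -1.0000e-02 -7.4680e+01] w 0.043 F [ 0.5  0.  -2.6] M [ 0.01 -0.02 -0.02] j [ 36.3   6.2 -28.4  -0.  -55.5 -21. ]
delta tool [-0.0007 -0.0022 -0.    ] turn 0.005529256821294094
side coupling_centre [(0.86, [0.5415, -0.0789, 0.025]), (0.74, [0.6627, -0.0909, 0.0246]), (0.72, [0.3583, -0.0372, 0.024])]
side seat [(0.64, [0.4754, 0.1124, 0.0411])]
top coupling_centre [(0.64, [0.5437, -0.0792, 0.0233]), (0.48, [0.4491, -0.0431, 0.0253]), (0.47, [0.3521, -0.0413, 0.023])]
top seat [(0.8, [0.4739, 0.1132, 0.0391])]
wrist coupling_centre [(0.9, [0.3524, -0.0389, 0.0257]), (0.8, [0.4466, -0.0432, 0.0249]), (0.79, [0.4746, 0.1086, 0.1308])]
wrist seat [(0.75, [0.4773, 0.1111, 0.0344]), (0.56, [0.4735, 0.1117, 0.0112])]
```

View pics/side3.png

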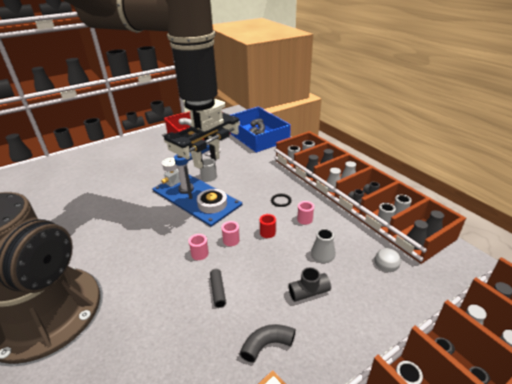

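View pics/wrist3.png

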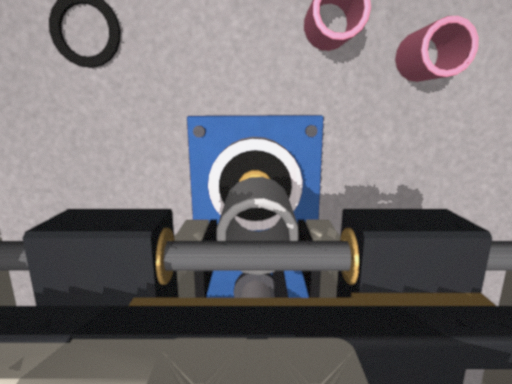

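View pics/top3.png

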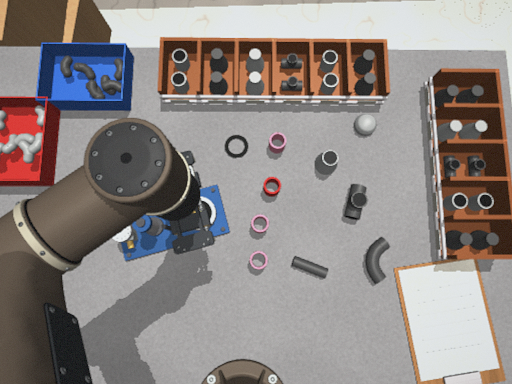

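Run:
```python
from h import *
from scipy.optimize import least_squares
for n in ['side','wrist']:
    c=dict(np.load(n+'3.npz'));W=cloud(c);im=c['image'].astype(int)
    # platen: white rim/dark/rubber; z within .03-.042
    m=(np.hypot(W[...,0]-.474,W[...,1]-.112)<.055)&(abs(W[...,2]-.038)<.006)
    P=W[m];print(n,'platen',m.sum(),P.min(0),P.max(0))
    m=(np.hypot(W[...,0]-.474,W[...,1]-.110)<.035)&(W[...,2]>.108)&(W[...,2]<.158)
    sat=im.max(-1)-im.min(-1);
    P=W[m];print('coup',m.sum(),P.min(0),P.max(0))
    d=np.hypot(P[:,0]-.474,P[:,1]-.110)
    Q=P[(P[:,2]>.112)&(P[:,2]<.14)]
    f=lambda q:np.hypot(Q[:,0]-q[0],Q[:,1]-q[1])-.0225
    s=least_squares(f,[.474,.11],loss='soft_l1',f_scale=.001);print('fit',s.x,np.median(abs(s.fun)),len(Q))
    print('colour',np.median(im[m],0))
c=dict(np.load('side3.npz'));i=c['image'][130:230,140:260,::-1]
cv2.imwrite('pics/sz3.png',cv2.resize(i,None,fx=6,fy=6,interpolation=cv2.INTER_CUBIC))
```

```text
side platen 413 [0.4339348  0.0649351  0.03203444] [0.51827917 0.15027836 0.0439941 ]
coup 282 [0.45217393 0.082016   0.1103072 ] [0.50051961 0.12934063 0.15774071]
fit [0.47509179 0.10741906] 0.0007591183340055208 139
colour [119. 116. 113.]
wrist platen 4618 [0.4315352  0.06894477 0.03201293] [0.51649482 0.15377439 0.04397377]
coup 2900 [0.45086014 0.08590752 0.10826014] [0.49940625 0.13132702 0.1579979 ]
fit [0.47122594 0.10463332] 0.0030963828205050406 1369
colour [84. 82. 82.]
```

View pics/sz3.png

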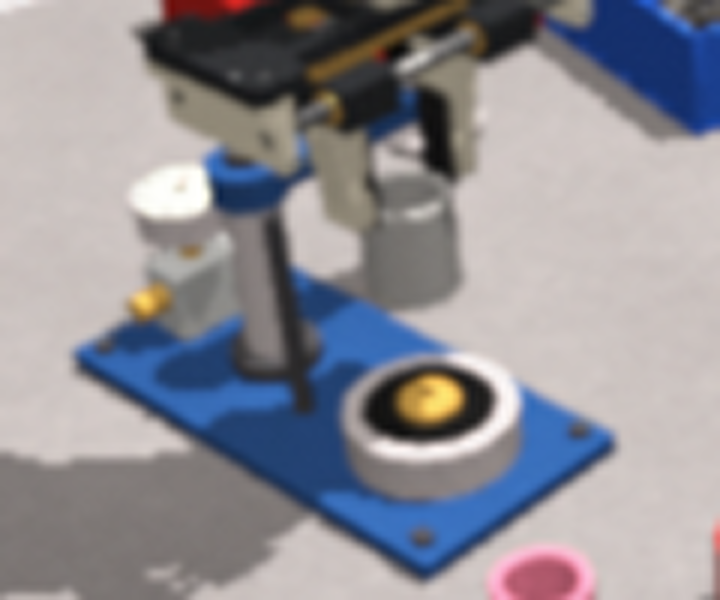

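>>> {"method": "step_arm", "body": {
  "motion": [
    [0.04,-0.001,-0.001,0.02,0],
    [0.04,-0.001,-0.001,0.045,0],
    [0.04,-0.001,-0.001,0.058,0],
    [0.04,-0.001,-0.001,0.058,0]
  ]
}}

```text
time_s: 7.78
tcp_pos: [0.4736, 0.1111, 0.0838]
eef_rot: [179.9, -0.0, -74.7]
contact_force: [0.5, 0.5, -2.7]
gripper_width: 0.0429
```

Run:
```python
from h import *
from scipy.optimize import least_squares
delta(.4740,.111,.070,-75)
c=capture('side');W=cloud(c)
m=(np.hypot(W[...,0]-.475,W[...,1]-.110)<.03)&(W[...,2]>.055)&(W[...,2]<.085)
Q=W[m];f=lambda q:np.hypot(Q[:,0]-q[0],Q[:,1]-q[1])-.0225
s=least_squares(f,[.474,.11],loss='soft_l1',f_scale=.001);print('fit',s.x,np.median(abs(s.fun)),len(Q))
i=c['image'][130:230,140:260,::-1]
cv2.imwrite('pics/sz4.png',cv2.resize(i,None,fx=6,fy=6,interpolation=cv2.INTER_CUBIC))
```

```text
t 7.78 tcp [0.4736 0.1111 0.0838] rot [ 1.799e+02 -4.000e-02 -7.467e+01] w 0.0429 F [ 0.5  0.5 -2.7] M [ 0.07 -0.02 -0.01] j [ 36.4  10.3 -32.5   0.  -47.3 -21.1]
delta tool [ 0.0002 -0.0004  0.0138] turn 0.0057171900218055275
fit [0.47582519 0.1082385 ] 0.0009205129902940517 148
```

View pics/sz4.png

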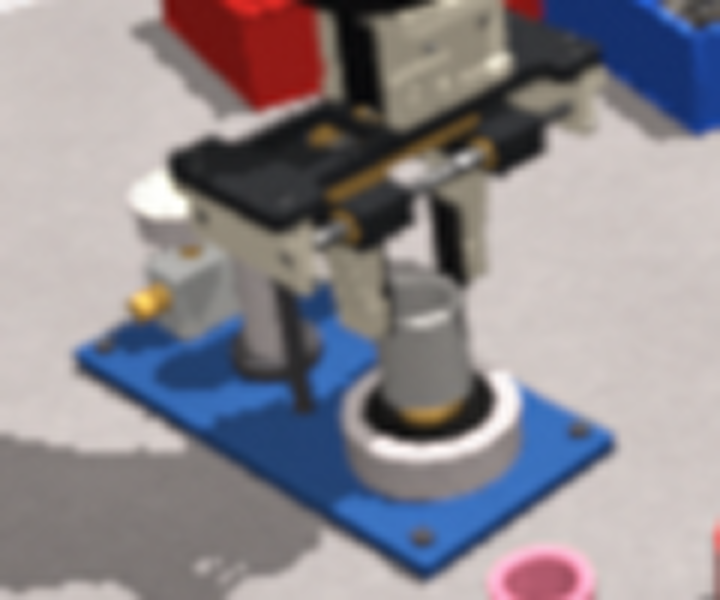

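>>> {"method": "step_arm", "body": {
  "motion": [
    [0.04,0,0,0.002,0],
    [0.04,0,0,0.004,0],
    [0.04,0,0,0.006,0],
    [0.04,0,0,0.008,0],
    [0.04,0,0,0.01,0]
  ]
}}

```text
time_s: 8.45
tcp_pos: [0.474, 0.1115, 0.0742]
eef_rot: [180.0, -0.0, -74.7]
contact_force: [0.3, 0.6, -2.5]
gripper_width: 0.043
```

>>> {"method": "step_arm", "body": {
  "motion": [
    [0.04,0,0,0.001,0],
    [0.04,0,0,0.002,0],
    [0.04,0,0,0.0025,0]
  ]
}}

```text
time_s: 8.82
tcp_pos: [0.474, 0.1115, 0.0718]
eef_rot: [180.0, -0.0, -74.7]
contact_force: [0.7, 0.5, -2.4]
gripper_width: 0.0428
```

>>> {"method": "step_arm", "body": {
  "motion": [
    [0.04,0,0,0.001,0],
    [0.04,0,0,0.0015,0],
    [0.04,0,0,0.0015,0]
  ]
}}

```text
time_s: 9.2
tcp_pos: [0.4742, 0.1114, 0.0706]
eef_rot: [-180.0, -0.0, -74.7]
contact_force: [-0.0, -1.8, 2.0]
gripper_width: 0.0434
```

>>> {"method": "step_arm", "body": {
  "motion": [
    [0.055,0,0,0,0],
    [0.07,0,0,0,0],
    [0.0876,0,0,0,0],
    [0.0876,0,0,0,0]
  ]
}}

```text
time_s: 9.7
tcp_pos: [0.4741, 0.1116, 0.0704]
eef_rot: [-180.0, 0.0, -74.7]
contact_force: [0.5, -0.5, -1.2]
gripper_width: 0.077
```

>>> {"method": "step_arm", "body": {
  "motion": [
    [0.0876,0,0,-0.03,0],
    [0.0876,0,0,-0.08,0],
    [0.0876,0,0,-0.13,0],
    [0.0876,0,0,-0.18,0],
    [0.0876,0,0,-0.18,0]
  ]
}}

```text
time_s: 10.32
tcp_pos: [0.4761, 0.1125, 0.2546]
eef_rot: [-179.6, 0.1, -74.6]
contact_force: [-0.5, 0.3, -0.3]
gripper_width: 0.0878
```

Run:
```python
from h import *
from scipy.optimize import least_squares
delta(.4740,.111,.070,-75)
for n in ['side','wrist']:
    c=capture(n);save(c,n+'5');np.savez(n+'5',**c);W=cloud(c)
    m=(np.hypot(W[...,0]-.475,W[...,1]-.110)<.03)&(W[...,2]>.055)&(W[...,2]<.08)
    Q=W[m];f=lambda q:np.hypot(Q[:,0]-q[0],Q[:,1]-q[1])-.0225
    s=least_squares(f,[.474,.11],loss='soft_l1',f_scale=.001);print(n,'fit',s.x,np.median(abs(s.fun)),len(Q))
    m=(np.hypot(W[...,0]-.475,W[...,1]-.110)<.03)&(W[...,2]>.083)&(W[...,2]<.1);Q=W[m]
    print('top',np.median(Q[:,2]),(Q.min(0)+Q.max(0))/2,m.sum())
    A=np.c_[Q[:,:2]-Q[:,:2].mean(0),np.ones(len(Q))];print('plane',np.linalg.lstsq(A,Q[:,2],rcond=None)[0])
    m=(np.hypot(W[...,0]-.475,W[...,1]-.110)<.055)&(abs(W[...,2]-.038)<.005);Q=W[m];print('platen',(Q.min(0)+Q.max(0))/2,np.median(Q[:,2]))
    for l in ['coupling_centre','seat','pivot','bar_push','knob_centre']:
        print(n,l,[(round(d['p'],2),np.round(d['location'],4).tolist()) for d in spotter.tip_of(n,l)][:4])
c=dict(np.load('side5.npz'));i=c['image'][130:230,140:260,::-1]
cv2.imwrite('pics/sz5.png',cv2.resize(i,None,fx=6,fy=6,interpolation=cv2.INTER_CUBIC))
```

```text
t 10.32 tcp [0.4761 0.1125 0.2546] rot [-1.7956e+02  1.1000e-01 -7.4650e+01] w 0.0878 F [-0.5  0.3 -0.3] M [ 0.12 -0.04 -0.02] j [ 36.4   0.9 -18.5   0.1 -70.2 -21.1]
delta tool [0.0012 0.0038 0.1845] turn 0.00614669520864079
side fit [0.47599567 0.10777865] 0.0013803663976132176 151
top 0.08709738392486938 [0.47584856 0.10652634 0.08656425] 82
plane [0.00808861 0.00699131 0.0867933 ]
platen [0.47665459 0.10766642 0.03794963] 0.03830530548868183
side coupling_centre [(0.96, [0.448, -0.0458, 0.028]), (0.92, [0.357, -0.0404, 0.0271]), (0.73, [0.5433, -0.0768, 0.0261]), (0.72, [0.6669, -0.0881, 0.0242])]
side seat [(0.98, [0.4765, 0.1137, 0.0417])]
side pivot [(0.94, [0.443, 0.2263, 0.1203]), (0.44, [0.6581, 0.0204, 0.0014])]
side bar_push [(0.6, [0.5116, 0.2473, 0.1185])]
side knob_centre [(0.58, [0.5581, 0.264, 0.1558])]
wrist fit [0.47580579 0.10531093] 0.001963247295659644 247
top 0.08589270316022435 [0.47359543 0.11039581 0.08589134] 573
plane [-0.0021571   0.00640709  0.08581546]
platen [0.47409857 0.11189443 0.03830863] 0.03650230614640862
wrist coupling_centre [(0.92, [0.3566, -0.0364, 0.0263]), (0.69, [0.4767, 0.1093, 0.0572]), (0.6, [0.4445, -0.0449, 0.0247])]
wrist seat [(0.63, [0.4747, 0.109, 0.0377])]
wrist pivot [(0.63, [0.4459, 0.224, 0.1217])]
wrist bar_push [(0.81, [0.5121, 0.2506, 0.1205])]
wrist knob_centre []
```

View pics/sz5.png

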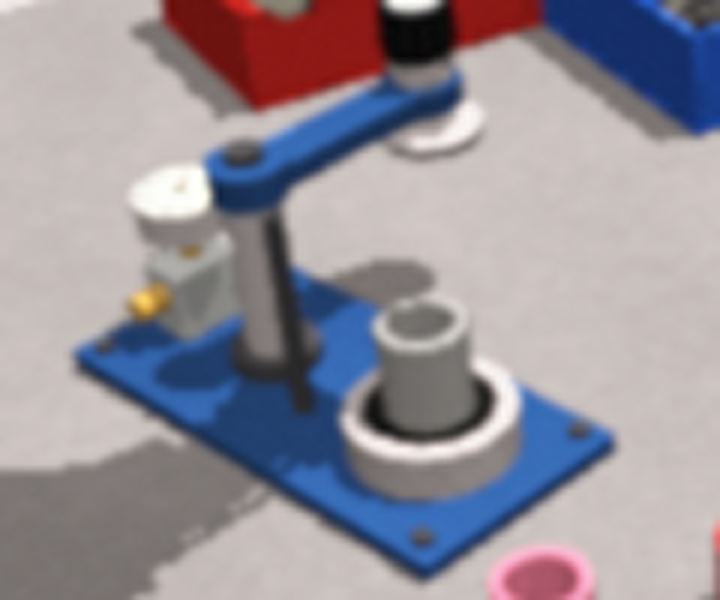

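View pics/wrist5.png

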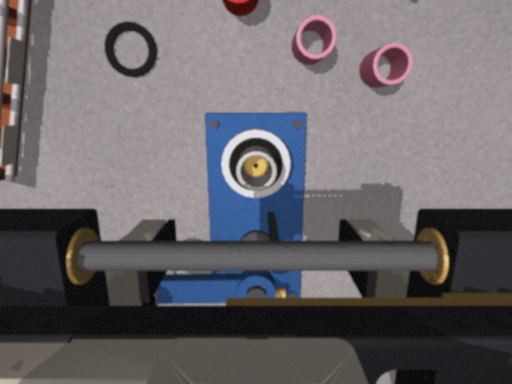

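```bash
python3 -c "
from h import *
delta(.511,.2467,.215,16)"
```

```text
t 10.93 tcp [0.474  0.1115 0.25  ] rot [ 1.7997e+02 -1.0000e-02 -7.4670e+01] w 0.0877 F [-0.7 -0.9 -0.7] M [ 0.03 -0.08 -0.02] j [ 36.4   1.1 -18.8  -0.  -70.1 -21.1]
delta tool [-0.1207 -0.0715  0.035 ] turn -1.5825622088925346
```

>>> {"method": "step_arm", "body": {
  "motion": [
    [0.0876,-0.02,-0.01,0,-0.17],
    [0.0876,-0.045,-0.025,0,-0.35],
    [0.0876,-0.07,-0.04,0,-0.53],
    [0.0876,-0.095,-0.055,0,-0.71],
    [0.0876,-0.121,-0.0715,0,-0.89]
  ]
}}

```text
time_s: 11.55
tcp_pos: [0.5112, 0.248, 0.2503]
eef_rot: [180.0, 0.0, -23.3]
contact_force: [1.0, 0.1, -0.4]
gripper_width: 0.0877
```

>>> {"method": "step_arm", "body": {
  "motion": [
    [0.0876,0,0,0.01,-0.18],
    [0.0876,0,0,0.02,-0.36],
    [0.0876,0,0,0.03,-0.54],
    [0.0876,0,0,0.035,-0.69],
    [0.0876,0,0,0.035,-0.69]
  ]
}}

```text
time_s: 12.18
tcp_pos: [0.5108, 0.2469, 0.2148]
eef_rot: [180.0, 0.1, 15.8]
contact_force: [-0.3, 0.1, -0.9]
gripper_width: 0.0874
```

```bash
python3 -c "
from h import *
delta(.511,.2467,.133,16)
for n in ['wrist','side']:
    c=capture(n);save(c,n+'6');np.savez(n+'6',**c);W=cloud(c)
    m=(np.hypot(W[...,0]-.511,W[...,1]-.247)<.02)&(W[...,2]>.11)&(W[...,2]<.14);Q=W[m]
    print(n,m.sum(),Q.min(0),Q.max(0))
"
```

```text
t 12.18 tcp [0.5108 0.2469 0.2148] rot [1.7997e+02 6.0000e-02 1.5800e+01] w 0.0874 F [-0.3  0.1 -0.9] M [-0.1   0.05  0.05] j [ 45.6  10.4 -12.9  -0.  -66.8  60.2]
delta tool [0.0002 0.0002 0.0818] turn -0.0035642488644195796
wrist 1345 [0.4912197  0.23016427 0.12309394] [0.53097144 0.26421063 0.12815619]
side 72 [0.4931923  0.22844198 0.11386782] [0.52906155 0.26121511 0.13013398]
```

View pics/wrist6.png

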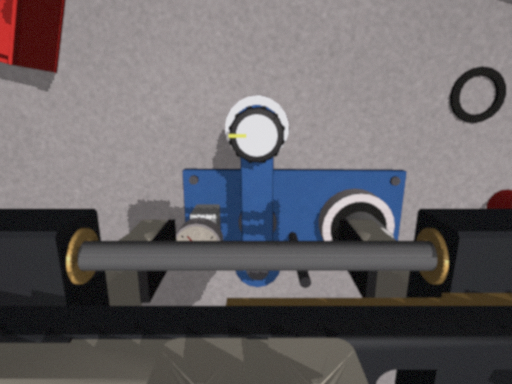

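View pics/side6.png

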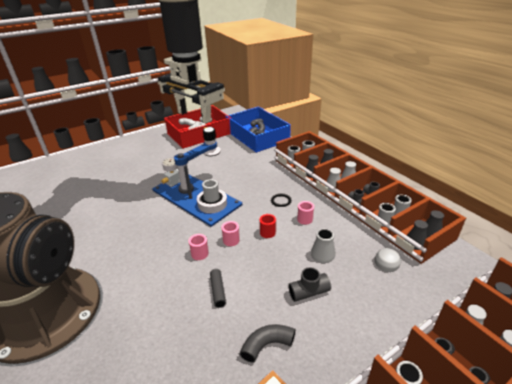

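>>> {"method": "step_arm", "body": {
  "motion": [
    [0.0876,0,0,0.03,0],
    [0.0876,0,0,0.055,0],
    [0.0876,0,0,0.075,0],
    [0.06,0,0,0.082,0],
    [0.04,0,0,0.082,0]
  ],
  "newtons": 10
}}

```text
time_s: 12.9
tcp_pos: [0.5112, 0.2471, 0.1336]
eef_rot: [180.0, -0.0, 15.8]
contact_force: [0.2, -0.7, 0.2]
gripper_width: 0.0731
```

>>> {"method": "step_arm", "body": {
  "motion": [
    [0.04,0,0,0,0],
    [0.04,0,0,0,0]
  ]
}}

```text
time_s: 13.15
tcp_pos: [0.5114, 0.2474, 0.1342]
eef_rot: [-180.0, -0.1, 15.8]
contact_force: [0.3, -0.1, 0.2]
gripper_width: 0.0531
```

Run:
```python
from h import *
delta(.511,.2467,.133,16)
c=capture('wrist');save(c,'wrist7')
s=r.get_state()
# arc rows in tool frame from current commanded
piv=np.array([.4434,.2274]);
def rows(a0,a1,n,rad=.07):
    base=piv+rad*np.array([np.cos(a0),np.sin(a0)])
    X=np.array([np.cos(a0),np.sin(a0)]);Y=np.array([np.sin(a0),-np.cos(a0)])
    for a in np.linspace(a0,a1,n+1)[1:]:
        d=piv+rad*np.array([np.cos(a),np.sin(a)])-base
        print(np.round([d@X,d@Y,a0-a],4))
rows(np.radians(16),np.radians(16-35),5)
```

```text
t 13.15 tcp [0.5114 0.2474 0.1342] rot [-1.7996e+02 -8.0000e-02  1.5840e+01] w 0.0531 F [ 0.3 -0.1  0.2] M [-0.06  0.01  0.05] j [ 45.6  14.2 -19.3   0.  -56.5  60.3]
delta tool [-0.0006  0.0006  0.0012] turn -0.002769228354434717
[-0.0005  0.0085  0.1222]
[-0.0021  0.0169  0.2443]
[-0.0046  0.0251  0.3665]
[-0.0082  0.0329  0.4887]
[-0.0127  0.0402  0.6109]
```

View pics/wrist7.png

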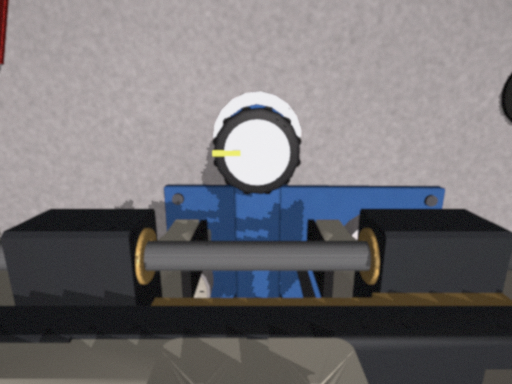

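>>> {"method": "step_arm", "body": {
  "motion": [
    [0.04,-0.0005,0.0085,0,0.122],
    [0.04,-0.002,0.017,0,0.244],
    [0.04,-0.0045,0.025,0,0.366],
    [0.04,-0.008,0.033,0,0.489],
    [0.04,-0.0125,0.04,0,0.611]
  ]
}}

```text
time_s: 13.82
tcp_pos: [0.51, 0.205, 0.1337]
eef_rot: [-180.0, -0.0, -19.4]
contact_force: [-0.8, 0.1, -0.3]
gripper_width: 0.04
```

>>> {"method": "step_arm", "body": {
  "motion": [
    [0.04,-0.0005,0.0085,0,0.122],
    [0.04,-0.002,0.017,0,0.244],
    [0.04,-0.0045,0.025,0,0.366],
    [0.04,-0.008,0.033,0,0.489],
    [0.04,-0.0125,0.04,0,0.611]
  ]
}}

```text
time_s: 14.45
tcp_pos: [0.4849, 0.1713, 0.1337]
eef_rot: [-180.0, 0.0, -54.4]
contact_force: [-0.3, 0.1, -0.8]
gripper_width: 0.04
```

Run:
```python
from h import *
delta(.4615,.1598,.133,-75)
c=capture('wrist');save(c,'wrist8')
c=capture('side');save(c,'side8')
```

```text
t 14.45 tcp [0.4849 0.1713 0.1337] rot [-179.96    0.    -54.41] w 0.04 F [-0.3  0.1 -0.8] M [ 0.07 -0.06  0.04] j [ 41.4   9.3 -25.7   0.  -54.9  -5.8]
delta tool [-0.0043  0.0258  0.0007] turn 0.35941098529409005
```

View pics/side8.png

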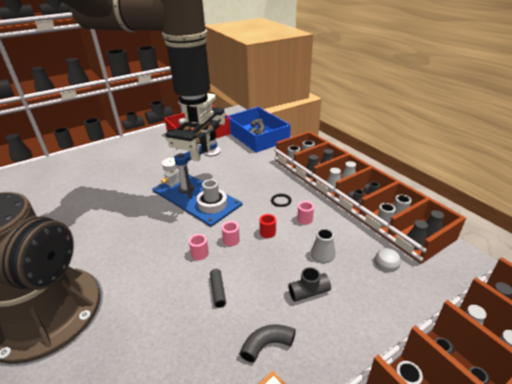

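View pics/wrist8.png

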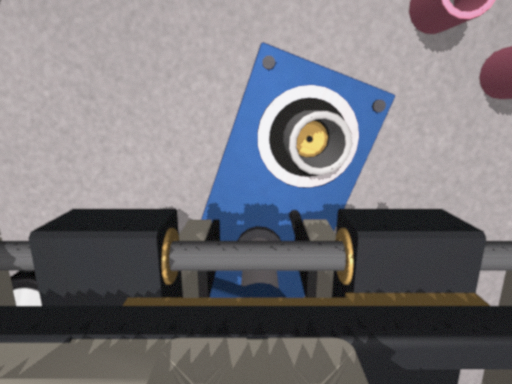

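Run:
```python
from h import *
c=capture('side');np.savez('side8',**c)
i=c['image'][90:230,120:260,::-1]
cv2.imwrite('pics/sz8.png',cv2.resize(i,None,fx=4.2,fy=4.2,interpolation=cv2.INTER_CUBIC))
for l in ['pivot','bar_push','clamp_head','knob_centre']:
        print(l,[(round(d['p'],2),np.round(d['location'],4).tolist()) for d in spotter.tip_of('side',l)][:4])
```

```text
pivot [(0.98, [0.4414, 0.2254, 0.1187]), (0.22, [0.474, 0.1104, 0.0143])]
bar_push [(0.56, [0.5097, 0.2461, 0.1231])]
clamp_head [(0.71, [0.4728, 0.1137, 0.0403]), (0.68, [0.4741, 0.1088, 0.0124]), (0.51, [0.5114, 0.2482, 0.1183]), (0.5, [0.5596, 0.2591, 0.1129])]
knob_centre [(0.43, [0.5564, 0.2595, 0.1539])]
```

View pics/sz8.png

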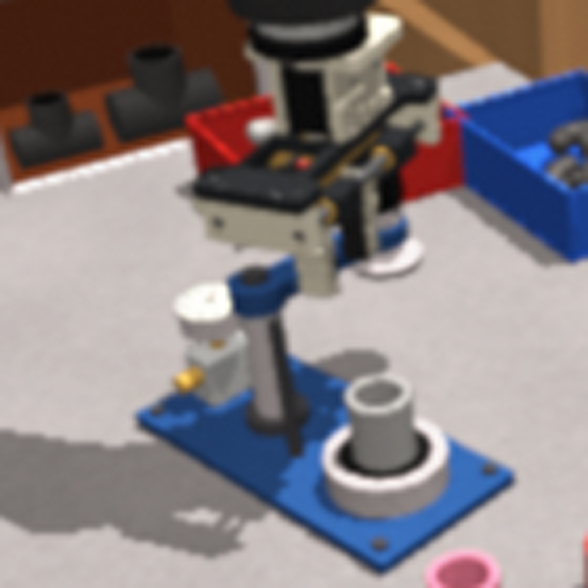

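Run:
```python
from h import *
c=dict(np.load('side8.npz'));W=cloud(c)
T=np.array(c['pose'])
m=(np.hypot(W[...,0]-.485,W[...,1]-.171)<.045)&(W[...,2]>.095)&(W[...,2]<.16)
Q=W[m];print(len(Q),np.percentile(Q[:,2],[0,2,5,10,50]))
for z in np.arange(.095,.16,.005):
    k=Q[(Q[:,2]>=z)&(Q[:,2]<z+.005)]
    if len(k): print(round(z,3),len(k),k.mean(0).round(3),k.min(0).round(3),k.max(0).round(3))
```

```text
59 [0.10827848 0.12775615 0.14838539 0.15019666 0.15497716]
0.105 1 [0.441 0.172 0.108] [0.441 0.172 0.108] [0.441 0.172 0.108]
0.12 1 [0.441 0.174 0.124] [0.441 0.174 0.124] [0.441 0.174 0.124]
0.145 4 [0.496 0.173 0.149] [0.472 0.148 0.148] [0.51  0.186 0.15 ]
0.15 24 [0.483 0.164 0.153] [0.453 0.138 0.15 ] [0.522 0.189 0.155]
0.155 29 [0.484 0.163 0.158] [0.453 0.138 0.155] [0.523 0.189 0.16 ]
```

Run:
```python
from h import *
s=r.get_state();p=np.array(s['tcp_pos']);rot=R.from_euler('xyz',s['eef_rot'],degrees=True)
c=dict(np.load('side8.npz'))
i=cv2.resize(c['image'][90:230,120:260,::-1],None,fx=4.2,fy=4.2,interpolation=cv2.INTER_CUBIC)
for dz,col in [(.019,(0,0,255)),(0,(0,255,0)),(-.02,(255,0,255)),(-.047,(0,255,255))]:
    for dy in (-.03,.03):
        u,v=proj(c,p+rot.apply([0,dy,dz]));u,v=(u-120)*4.2,(v-90)*4.2
        print(dz,dy,round(u),round(v));cv2.circle(i,(int(u),int(v)),3,col,-1)
cv2.imwrite('pics/sz8b.png',i)
```

```text
0.019 -0.03 363 292
0.019 0.03 323 335
0 -0.03 360 269
0 0.03 319 311
-0.02 -0.03 357 244
-0.02 0.03 315 285
-0.047 -0.03 352 209
-0.047 0.03 310 250
```

View pics/sz8b.png

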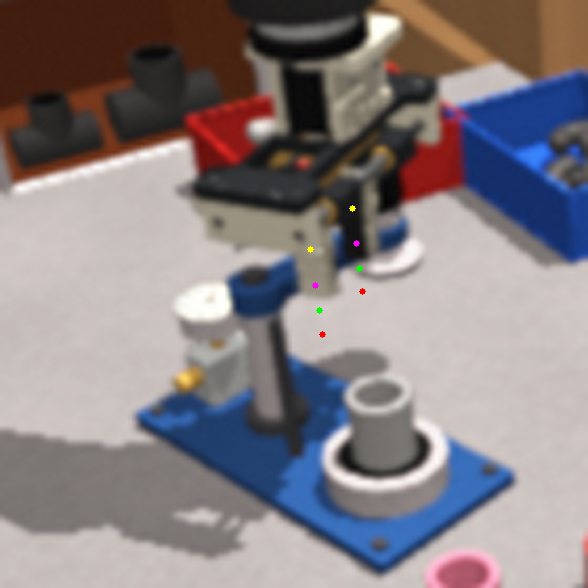

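```bash
python3 -c "
from h import *
delta(.511,.2467,.170,16)"
```

```text
t 14.8 tcp [0.4853 0.1718 0.1335] rot [-179.99   -0.    -54.06] w 0.04 F [-0.5  0.2 -0.6] M [-0.02  0.01 -0.05] j [ 41.4   9.4 -25.7   0.  -54.9  -5.4]
delta tool [-0.0456 -0.0648 -0.0365] turn -1.2227480208160948
```

>>> {"method": "step_arm", "body": {
  "motion": [
    [0.0876,0,0,-0.0365,0],
    [0.0876,-0.01,-0.015,-0.0365,-0.18],
    [0.0876,-0.023,-0.032,-0.0365,-0.36],
    [0.0876,-0.034,-0.048,-0.0365,-0.54],
    [0.0876,-0.0456,-0.0648,-0.0365,-0.72]
  ]
}}

```text
time_s: 15.42
tcp_pos: [0.5111, 0.2472, 0.1698]
eef_rot: [180.0, 0.0, -12.5]
contact_force: [-0.2, -0.4, 0.2]
gripper_width: 0.0838
```

>>> {"method": "step_arm", "body": {
  "motion": [
    [0.0876,0,0,0,-0.18],
    [0.0876,0,0,0,-0.36],
    [0.0876,0,0,0,-0.502],
    [0.0876,0,0,0.03,-0.502],
    [0.0876,0,0,0.05,-0.502]
  ]
}}

```text
time_s: 16.05
tcp_pos: [0.5106, 0.2464, 0.1188]
eef_rot: [180.0, 0.0, 15.9]
contact_force: [-0.0, 0.1, -0.3]
gripper_width: 0.0876
```

```bash
cat > ov.py <<'E'
from h import *
import sys
def ov(name,out,box=(90,230,120,260),f=4.2,tip=-.0145):
    s=r.get_state();p=np.array(s['tcp_pos']);rot=R.from_euler('xyz',s['eef_rot'],degrees=True)
    c=capture(name);np.savez(out,**c);a,b,d,e=box
    cv2.imwrite('pics/'+out+'.png',cv2.resize(c['image'][a:b,d:e,::-1],None,fx=f,fy=f,interpolation=cv2.INTER_CUBIC))
    return c
E
python3 - <<'E'
from ov import *
delta(.511,.2467,.100,16)
c=ov('side','side9')
W=cloud(c);s=r.get_state();p=s['tcp_pos']
m=(np.hypot(W[...,0]-p[0],W[...,1]-p[1])<.07)&(W[...,2]>.13)&(W[...,2]<.18)
Q=W[m]
for z in np.arange(.13,.18,.004):
    k=Q[(Q[:,2]>=z)&(Q[:,2]<z+.004)]
    if len(k): print(round(z,3),len(k),k.mean(0).round(3),k.min(0).round(3),k.max(0).round(3))
E
```

```text
t 16.05 tcp [0.5106 0.2464 0.1188] rot [1.7999e+02 4.0000e-02 1.5920e+01] w 0.0876 F [-0.   0.1 -0.3] M [-0.03  0.   -0.04] j [ 45.5  15.  -20.4  -0.  -54.6  60.4]
delta tool [ 0.0004 -0.0002  0.0187] turn -0.001317549442725785
0.13 27 [0.466 0.223 0.132] [0.446 0.199 0.13 ] [0.53  0.29  0.134]
0.134 22 [0.503 0.244 0.136] [0.445 0.187 0.134] [0.57  0.289 0.138]
0.138 29 [0.496 0.231 0.14 ] [0.445 0.184 0.138] [0.571 0.298 0.142]
0.142 26 [0.515 0.229 0.144] [0.488 0.184 0.142] [0.577 0.294 0.146]
0.146 22 [0.52  0.24  0.148] [0.486 0.185 0.146] [0.578 0.295 0.15 ]
0.15 18 [0.51  0.251 0.152] [0.487 0.184 0.151] [0.571 0.294 0.153]
0.154 24 [0.512 0.23  0.156] [0.486 0.182 0.154] [0.539 0.299 0.158]
0.158 19 [0.508 0.247 0.16 ] [0.487 0.183 0.158] [0.535 0.299 0.162]
0.162 18 [0.514 0.227 0.164] [0.487 0.181 0.162] [0.54  0.297 0.166]
0.166 25 [0.51  0.239 0.168] [0.488 0.181 0.166] [0.539 0.299 0.17 ]
0.17 22 [0.51  0.238 0.172] [0.486 0.181 0.17 ] [0.54  0.301 0.174]
0.174 17 [0.513 0.228 0.176] [0.486 0.18  0.174] [0.54  0.299 0.178]
0.178 19 [0.508 0.25  0.179] [0.486 0.181 0.178] [0.54  0.297 0.18 ]
```

View pics/side9.png

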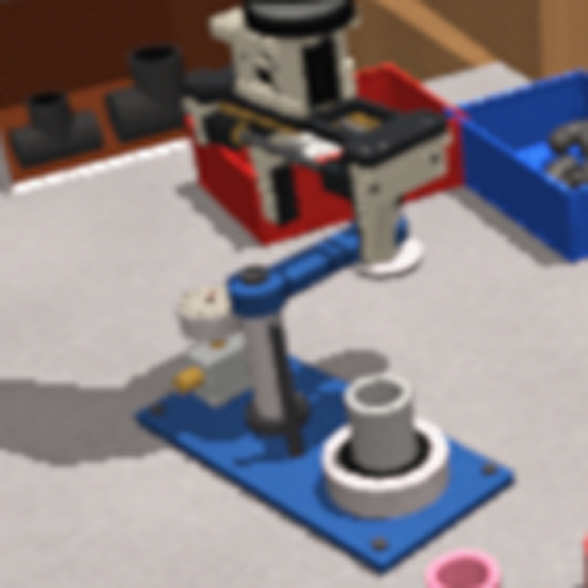

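>>> {"method": "step_arm", "body": {
  "motion": [
    [0.0876,0,0,0.01,0],
    [0.0876,0,0,0.02,0],
    [0.06,0,0,0.02,0],
    [0.04,0,0,0.02,0],
    [0.04,0,0,0.02,0]
  ]
}}

```text
time_s: 16.73
tcp_pos: [0.5111, 0.2466, 0.1004]
eef_rot: [-180.0, -0.0, 15.9]
contact_force: [-0.7, 0.8, 0.7]
gripper_width: 0.0632
```

>>> {"method": "step_arm", "body": {
  "motion": [
    [0.04,0,0,0,0],
    [0.04,0,0.004,0,0.06],
    [0.04,-0.001,0.0085,0,0.122]
  ]
}}

```text
time_s: 17.1
tcp_pos: [0.5125, 0.2388, 0.1001]
eef_rot: [-179.9, -0.1, 8.8]
contact_force: [1.1, 4.5, -2.6]
gripper_width: 0.0406
```

Run:
```python
from ov import *
delta(.511,.2467,.100,16)
c=ov('side','side10')
```

```text
t 17.1 tcp [0.5125 0.2388 0.1001] rot [-1.7991e+02 -7.0000e-02  8.7600e+00] w 0.0406 F [ 1.1  4.5 -2.6] M [ 1.66 -0.31  0.02] j [ 44.8  16.  -21.9  -0.  -52.   54. ]
delta tool [-0.0003 -0.008   0.0001] turn -0.12636518987878811
```

View pics/side10.png

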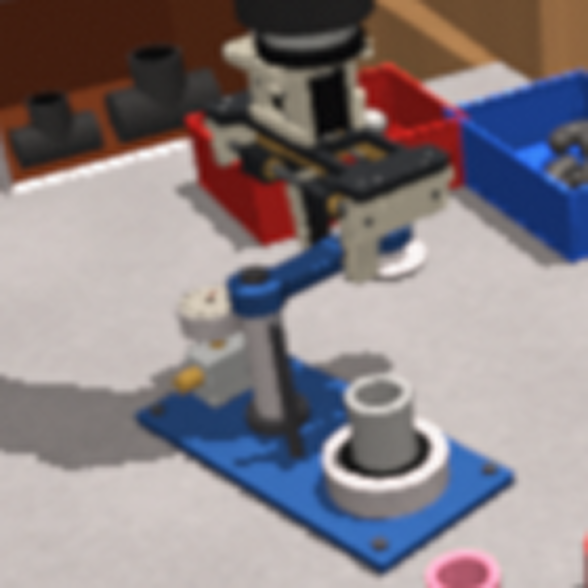

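>>> {"method": "step_arm", "body": {
  "motion": [
    [0.04,-0.0005,0.0085,0,0.122],
    [0.04,-0.002,0.017,0,0.244],
    [0.04,-0.0045,0.025,0,0.366],
    [0.04,-0.008,0.033,0,0.489],
    [0.04,-0.0125,0.04,0,0.611]
  ]
}}

```text
time_s: 17.77
tcp_pos: [0.5063, 0.1973, 0.1002]
eef_rot: [-179.9, -0.0, -26.3]
contact_force: [-0.1, 3.9, 0.2]
gripper_width: 0.04
```

>>> {"method": "step_arm", "body": {
  "motion": [
    [0.04,-0.0005,0.0085,0,0.122],
    [0.04,-0.002,0.017,0,0.244],
    [0.04,-0.0045,0.025,0,0.366],
    [0.04,-0.008,0.033,0,0.489],
    [0.04,-0.0125,0.04,0,0.611]
  ]
}}

```text
time_s: 18.4
tcp_pos: [0.4779, 0.1667, 0.1002]
eef_rot: [-179.9, 0.0, -61.3]
contact_force: [3.7, 1.7, -2.4]
gripper_width: 0.0404
```

Run:
```python
from ov import *
delta(.4615,.1598,.100,-75)
c=ov('side','side11')
```

```text
t 18.4 tcp [0.4779 0.1667 0.1002] rot [-1.7987e+02  1.0000e-02 -6.1310e+01] w 0.0404 F [ 3.7  1.7 -2.4] M [ 0.85 -1.11 -0.01] j [ 41.5  10.7 -29.2   0.  -49.9 -12.8]
delta tool [-0.0018  0.0177  0.0002] turn 0.2389918532179897
```

View pics/side11.png

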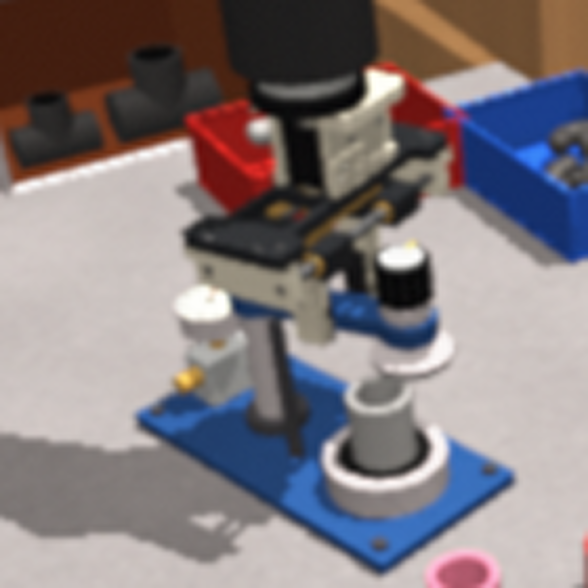

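>>> {"method": "step_arm", "body": {
  "motion": [
    [0.04,-0.0005,0.008,0,0.12],
    [0.04,-0.0015,0.016,0,0.24],
    [0.04,-0.002,0.02,0,0.24],
    [0.04,-0.002,0.022,0,0.24]
  ]
}}

```text
time_s: 18.95
tcp_pos: [0.4575, 0.1575, 0.1003]
eef_rot: [-179.9, 0.0, -74.7]
contact_force: [3.0, -0.0, -0.8]
gripper_width: 0.0402
```

Run:
```python
from ov import *
delta(.4615,.1598,.100,-75)
c=ov('side','side12')
```

```text
t 18.95 tcp [0.4575 0.1575 0.1003] rot [-179.92    0.    -74.67] w 0.0402 F [ 3.  -0.  -0.8] M [ 0.27 -1.31  0.06] j [ 42.4   8.7 -31.8   0.  -49.4 -27.1]
delta tool [-0.0012 -0.0045  0.0003] turn 0.0058163131285210706
```

View pics/side12.png

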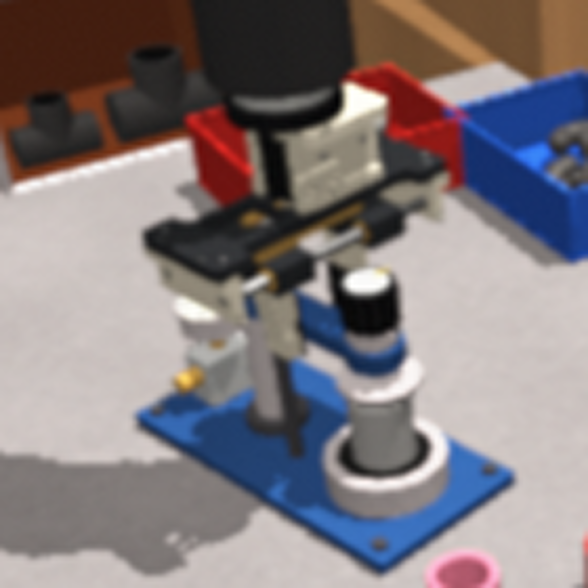

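Almost home; I'll push a little at a time until the stop pin is felt.

>>> {"method": "step_arm", "body": {
  "motion": [
    [0.04,0,0.0015,0,0],
    [0.04,0,0.003,0,0]
  ]
}}

```text
time_s: 19.25
tcp_pos: [0.456, 0.157, 0.1003]
eef_rot: [-179.8, -0.0, -74.8]
contact_force: [16.5, -3.1, -9.7]
gripper_width: 0.0403
```

>>> {"method": "step_arm", "body": {
  "motion": [
    [0.04,0,-0.004,0,0],
    [0.06,0,-0.006,0,0],
    [0.0876,0,-0.006,0,0],
    [0.0876,0,-0.006,0,0]
  ]
}}

```text
time_s: 19.75
tcp_pos: [0.4595, 0.1579, 0.0997]
eef_rot: [180.0, -0.0, -74.9]
contact_force: [-1.1, -0.2, -0.3]
gripper_width: 0.0642
```

>>> {"method": "step_arm", "body": {
  "motion": [
    [0.0876,0,0,-0.04,0],
    [0.0876,0,0,-0.08,0],
    [0.0876,-0.02,0,-0.12,0],
    [0.0876,-0.02,0,-0.12,0]
  ]
}}

```text
time_s: 20.25
tcp_pos: [0.4559, 0.1791, 0.2231]
eef_rot: [-179.7, 0.1, -74.8]
contact_force: [0.0, -0.3, -0.2]
gripper_width: 0.0879
```

Run:
```python
from ov import *
delta(.474,.1115,.17,-75)
for n in ['side','wrist']:
    c=capture(n);save(c,n+'13');np.savez(n+'13',**c);W=cloud(c)
    m=(np.hypot(W[...,0]-.474,W[...,1]-.1115)<.045)&(W[...,2]>.164)&(W[...,2]<.18);Q=W[m]
    print(n,'knob top',m.sum(),(Q.min(0)+Q.max(0))/2,Q.max(0)-Q.min(0))
    m=(np.hypot(W[...,0]-.461,W[...,1]-.16)<.06)&(W[...,2]>.122)&(W[...,2]<.131);Q=W[m]
    print('bar',m.sum(),Q.mean(0)); q=Q[:,:2]-Q[:,:2].mean(0); u,sv,vt=np.linalg.svd(q,full_matrices=False); print('dir',np.degrees(np.arctan2(vt[0,1],vt[0,0])),sv)
    for l in ['pivot','bar_push','clamp_head','knob_centre','knob_mark','collar_mark']:
        print(l,[(round(d['p'],2),np.round(d['location'],4).tolist()) for d in spotter.tip_of(n,l)][:3])
c=dict(np.load('side13.npz'));i=c['image'][130:230,140:260,::-1]
cv2.imwrite('pics/sz13.png',cv2.resize(i,None,fx=6,fy=6,interpolation=cv2.INTER_CUBIC))
```

```text
t 20.25 tcp [0.4559 0.1791 0.2231] rot [-1.7967e+02  1.4000e-01 -7.4830e+01] w 0.0879 F [ 0.  -0.3 -0.2] M [ 0.08 -0.01 -0.02] j [ 44.5   2.2 -21.3   0.  -66.2 -29.4]
delta tool [0.0701 0.0005 0.053 ] turn 0.0030347065606160218
side knob top 117 [0.47608758 0.1075194  0.17008055] [0.03615253 0.03684672 0.01176758]
bar 187 [0.45344637 0.16896121 0.12748832]
dir -79.68111533037441 [0.38988312 0.12268893]
pivot [(0.88, [0.4429, 0.2259, 0.1196]), (0.36, [0.4614, 0.1602, 0.1221])]
bar_push [(0.64, [0.4609, 0.1565, 0.1199])]
clamp_head [(0.81, [0.4764, 0.1106, 0.1115])]
knob_centre [(0.63, [0.4718, 0.1128, 0.152])]
knob_mark [(0.78, [0.493, 0.1162, 0.138]), (0.23, [0.5107, -0.2909, -0.0013])]
collar_mark [(0.57, [0.4939, 0.1182, 0.135])]
wrist knob top 2539 [0.47418045 0.11156886 0.1693091 ] [0.03987575 0.03982326 0.0082748 ]
bar 3315 [0.45645972 0.1734884  0.12634599]
dir 106.15797964558004 [1.47117255 0.49817173]
pivot [(0.68, [0.4451, 0.227, 0.1225]), (0.46, [0.4948, 0.1172, 0.139])]
bar_push [(0.59, [0.4619, 0.1616, 0.1175])]
clamp_head [(0.94, [0.478, 0.111, 0.1092])]
knob_centre [(0.66, [0.4741, 0.1097, 0.155])]
knob_mark [(0.71, [0.4935, 0.1192, 0.138]), (0.18, [0.4732, 0.1101, 0.1545])]
collar_mark [(0.23, [0.4639, 0.1623, 0.1217])]
```

View pics/sz13.png

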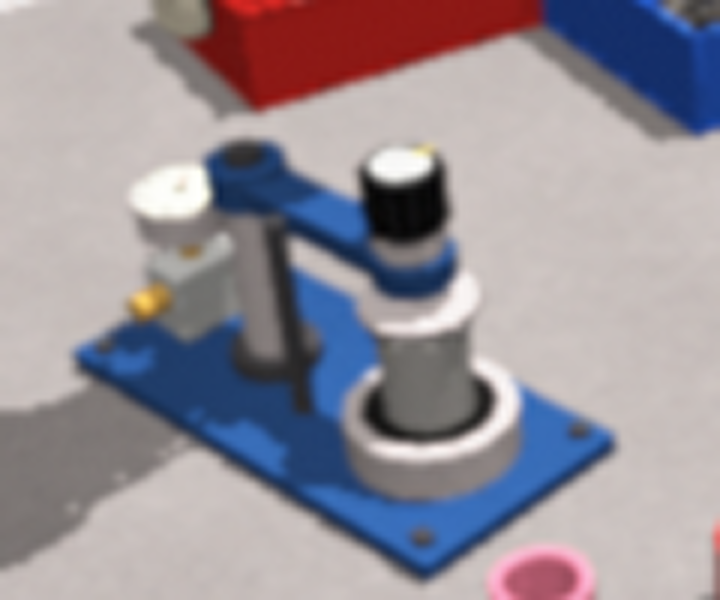

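View pics/wrist13.png

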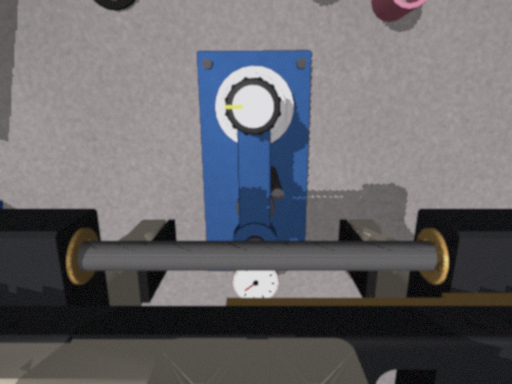

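Run:
```python
from ov import *
delta(.4742,.1114,.19,60)
c=dict(np.load('wrist13.npz'));
print([np.round(proj(c,[.4742,.1114,.172]),1)])
```

```text
t 20.95 tcp [0.4546 0.1773 0.2197] rot [ 1.7999e+02 -1.0000e-02 -7.4910e+01] w 0.0877 F [-0.6 -0.  -0.5] M [0.09 0.01 0.08] j [ 44.5   2.4 -21.5   0.  -66.1 -29.4]
delta tool [ 0.0687 -0.0018  0.0298] turn -2.354576817484883
[array([252.1, 106.6])]
```

>>> {"method": "step_arm", "body": {
  "motion": [
    [0.0876,0.015,0,0,-0.18],
    [0.0876,0.03,-0.001,0,-0.36],
    [0.0876,0.045,-0.001,0,-0.54],
    [0.0876,0.06,-0.002,0,-0.72],
    [0.0876,0.0687,-0.002,0,-0.9]
  ]
}}

```text
time_s: 21.58
tcp_pos: [0.4746, 0.111, 0.2199]
eef_rot: [180.0, -0.0, -23.0]
contact_force: [0.4, -0.2, 0.4]
gripper_width: 0.0877
```

>>> {"method": "step_arm", "body": {
  "motion": [
    [0.0876,0,0,0,-0.18],
    [0.0876,0,0,0,-0.36],
    [0.0876,0,0,0,-0.54],
    [0.0876,0,0,0,-0.72],
    [0.0876,0,0,0,-0.9]
  ]
}}

```text
time_s: 22.2
tcp_pos: [0.4744, 0.1115, 0.2199]
eef_rot: [180.0, -0.0, 28.6]
contact_force: [0.1, -0.2, -0.6]
gripper_width: 0.0876
```

Run:
```python
from ov import *
delta(.4742,.1114,.134,60)
```

```text
t 22.2 tcp [0.4744 0.1115 0.2199] rot [180.    -0.    28.57] w 0.0876 F [ 0.1 -0.2 -0.6] M [-0.04 -0.1  -0.  ] j [ 36.4   2.3 -21.6   0.  -66.1  82.2]
delta tool [-0.0003  0.      0.0859] turn -0.548544953310125
```

>>> {"method": "step_arm", "body": {
  "motion": [
    [0.0876,0,0,0.03,-0.18],
    [0.0876,0,0,0.06,-0.36],
    [0.0876,0,0,0.08,-0.54],
    [0.0876,0,0,0.086,-0.55],
    [0.0876,0,0,0.086,-0.55]
  ]
}}

```text
time_s: 22.82
tcp_pos: [0.4746, 0.1116, 0.1341]
eef_rot: [180.0, 0.0, 59.5]
contact_force: [0.4, 0.1, 0.9]
gripper_width: 0.0876
```

Run:
```python
from ov import *
delta(.4742,.1114,.134,60)
c=ov('side','side14',box=(90,230,130,270))
c=ov('wrist','wrist14',box=(0,384,0,512),f=1)
```

```text
t 22.82 tcp [0.4746 0.1116 0.1341] rot [1.7999e+02 2.0000e-02 5.9540e+01] w 0.0876 F [0.4 0.1 0.9] M [-0.08 -0.1   0.02] j [ 36.4   6.8 -28.8   0.  -54.4 113.1]
delta tool [-0.0003 -0.0003  0.0001] turn -0.008050115862465955
```

View pics/side14.png

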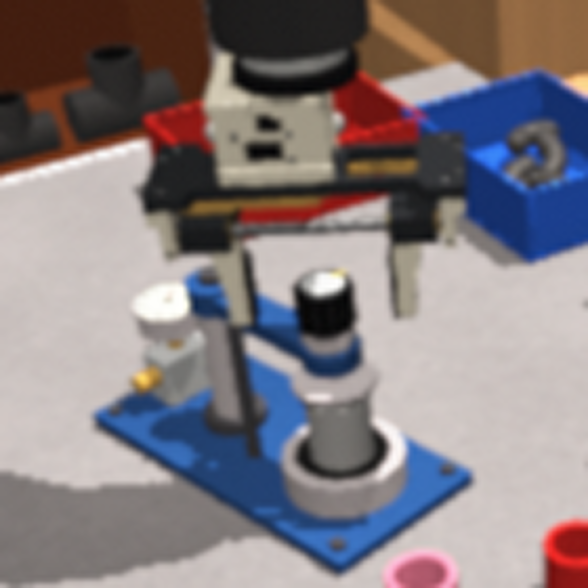

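View pics/wrist14.png

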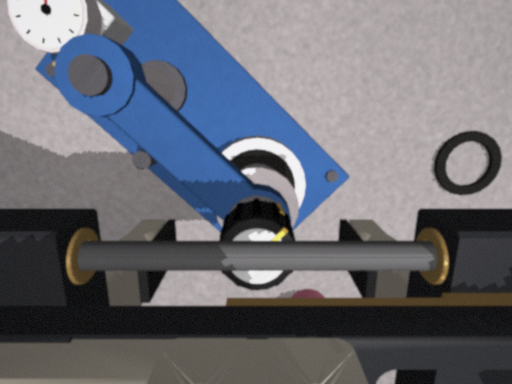

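>>> {"method": "step_arm", "body": {
  "motion": [
    [0.06,0,0,0,0],
    [0.045,0,0,0,0],
    [0.03,0,0,0,0],
    [0.03,0,0,0,0],
    [0.03,0,0,0,0]
  ],
  "newtons": 8
}}

```text
time_s: 23.55
tcp_pos: [0.4744, 0.1115, 0.1339]
eef_rot: [-180.0, 0.0, 59.7]
contact_force: [0.7, -0.2, 0.2]
gripper_width: 0.0432
```

>>> {"method": "step_arm", "body": {
  "motion": [
    [0.03,0,0,0,0],
    [0.03,0,0,0,0]
  ]
}}

```text
time_s: 23.8
tcp_pos: [0.4746, 0.1115, 0.1339]
eef_rot: [180.0, 0.0, 59.7]
contact_force: [1.0, -1.3, -0.6]
gripper_width: 0.0379
```

Run:
```python
from ov import *
delta(.4742,.1114,.134,60)
c=ov('side','side15',box=(90,230,130,270))
delta(.4742,.1114,.134,60)
```

```text
t 23.8 tcp [0.4746 0.1115 0.1339] rot [179.98   0.    59.74] w 0.0379 F [ 1.  -1.3 -0.6] M [-0.49 -0.5   0.  ] j [ 36.4   6.8 -28.8   0.  -54.4 113.3]
delta tool [-0.0003 -0.0003 -0.0001] turn -0.004478139588941091
t 23.85 tcp [0.4745 0.1115 0.1339] rot [179.99   0.    59.74] w 0.0377 F [ 0.5 -0.8  0.2] M [-0.55 -0.55 -0.05] j [ 36.4   6.8 -28.8   0.  -54.4 113.3]
delta tool [-0.0002 -0.0003 -0.0001] turn -0.004498513105224662
```

View pics/side15.png

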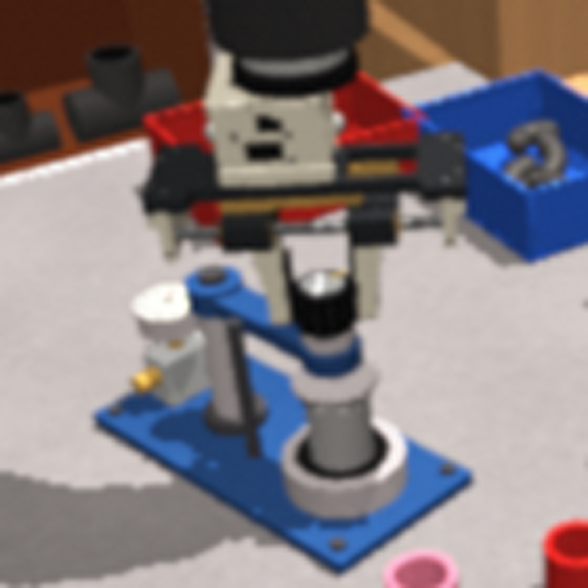

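>>> {"method": "step_arm", "body": {
  "motion": [
    [0.03,0,0,0,0],
    [0.03,0,0,0,0],
    [0.03,0,0,0,0.1],
    [0.03,0,0,0,0.2],
    [0.03,0,0,0,0.3]
  ],
  "newtons": 40
}}

```text
time_s: 24.48
tcp_pos: [0.4745, 0.1115, 0.1339]
eef_rot: [180.0, -0.0, 42.4]
contact_force: [2.0, -2.0, -0.2]
gripper_width: 0.0373
```

```bash
cat > q.py <<'E'
from ov import *
def q(n):
    L=[]
    for k in range(n):
        c=capture('side');s=r.get_state();L.append([*s['contact_force'],*s['moment'],s['eef_rot'][2],s['gripper_width']])
    L=np.array(L);print('t',round(s['time_s'],2),'F M yaw w mean',np.round(L.mean(0),3),'Mz',np.round(L[:,5],3))
    return c
E
python3 -c "
from q import *
c=q(4);i=c['image'][90:230,130:270,::-1]
cv2.imwrite('pics/s16.png',cv2.resize(i,None,fx=4.2,fy=4.2,interpolation=cv2.INTER_CUBIC))"
```

```text
t 24.68 F M yaw w mean [ 1.7170e+00 -1.3630e+00 -2.4800e-01 -6.0200e-01 -6.6700e-01 -1.2100e-01
  4.2477e+01  3.7000e-02] Mz [-0.057 -0.153 -0.154 -0.122]
```

View pics/s16.png

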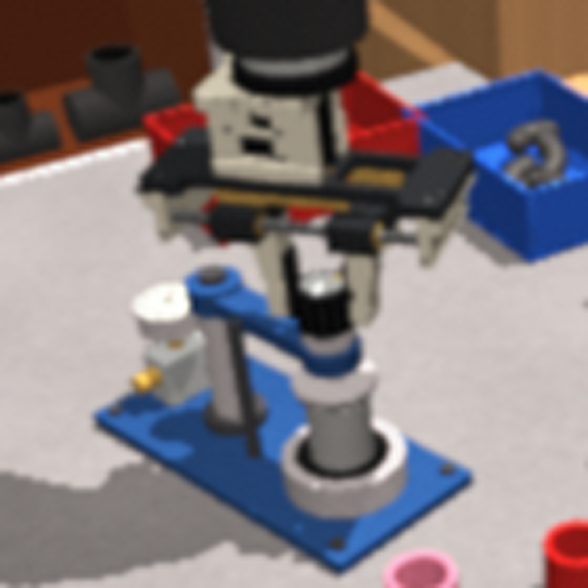

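>>> {"method": "step_arm", "body": {
  "motion": [
    [0.03,0,0,0,0.08],
    [0.03,0,0,0,0.16],
    [0.03,0,0,0,0.24],
    [0.03,0,0,0,0.32],
    [0.03,0,0,0,0.4]
  ]
}}

```text
time_s: 25.3
tcp_pos: [0.4744, 0.1117, 0.1339]
eef_rot: [-180.0, -0.0, 19.6]
contact_force: [0.8, -1.1, 0.7]
gripper_width: 0.0373
```

```bash
python3 -c "
from q import *
c=q(4);i=c['image'][120:190,170:240,::-1]
cv2.imwrite('pics/s17.png',cv2.resize(i,None,fx=8,fy=8,interpolation=cv2.INTER_CUBIC))"
```

```text
t 25.5 F M yaw w mean [ 0.981 -0.619  0.616 -0.193 -0.336 -0.099 19.665  0.037] Mz [-0.054 -0.086 -0.153 -0.104]
```

View pics/s17.png

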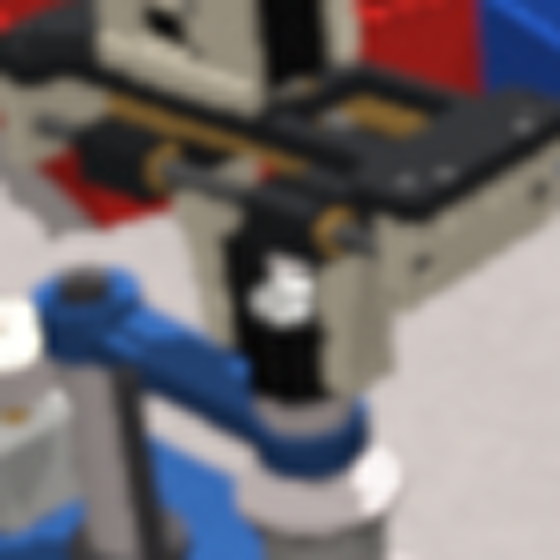

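>>> {"method": "step_arm", "body": {
  "motion": [
    [0.03,0,0,0,0.08],
    [0.03,0,0,0,0.16],
    [0.03,0,0,0,0.24],
    [0.03,0,0,0,0.32],
    [0.03,0,0,0,0.4]
  ]
}}

```text
time_s: 26.12
tcp_pos: [0.4744, 0.1118, 0.1339]
eef_rot: [-180.0, -0.0, -3.3]
contact_force: [0.3, 1.0, 0.1]
gripper_width: 0.0373
```

```bash
python3 -c "
from q import *
c=q(4);i=c['image'][120:190,170:240,::-1]
cv2.imwrite('pics/s18.png',cv2.resize(i,None,fx=8,fy=8,interpolation=cv2.INTER_CUBIC))"
```

```text
t 26.32 F M yaw w mean [-0.117  0.284  0.252  0.413 -0.073 -0.116 -3.239  0.037] Mz [-0.044 -0.13  -0.158 -0.13 ]
```

View pics/s18.png

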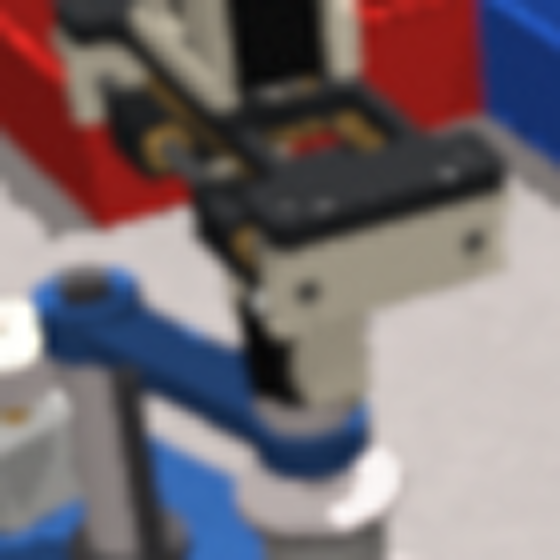

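>>> {"method": "step_arm", "body": {
  "motion": [
    [0.03,0,0,0,0.08],
    [0.03,0,0,0,0.16],
    [0.03,0,0,0,0.24],
    [0.03,0,0,0,0.3],
    [0.03,0,0,0,0.3]
  ]
}}

```text
time_s: 26.95
tcp_pos: [0.4745, 0.1119, 0.1339]
eef_rot: [-180.0, 0.0, -20.3]
contact_force: [-1.1, 2.9, 0.3]
gripper_width: 0.0371
```

```bash
python3 -c "
from q import *
c=q(4);i=c['image'][120:190,170:240,::-1]
cv2.imwrite('pics/s19.png',cv2.resize(i,None,fx=8,fy=8,interpolation=cv2.INTER_CUBIC))"
```

```text
t 27.15 F M yaw w mean [ -0.301   3.13    0.521   1.213   0.149  -0.084 -20.346   0.037] Mz [-0.117 -0.095 -0.037 -0.086]
```

View pics/s19.png

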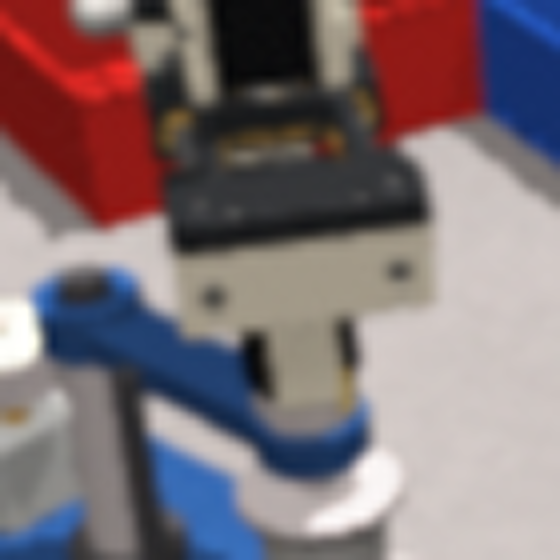

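>>> {"method": "step_arm", "body": {
  "motion": [
    [0.03,0,0,0,0.08],
    [0.03,0,0,0,0.16],
    [0.03,0,0,0,0.24],
    [0.03,0,0,0,0.3],
    [0.03,0,0,0,0.3]
  ]
}}

```text
time_s: 27.78
tcp_pos: [0.4745, 0.1119, 0.1339]
eef_rot: [-180.0, 0.0, -37.6]
contact_force: [0.3, 4.6, 0.1]
gripper_width: 0.0372
```

```bash
python3 -c "
from q import *
c=q(4);i=c['image'][120:190,170:240,::-1]
cv2.imwrite('pics/s20.png',cv2.resize(i,None,fx=8,fy=8,interpolation=cv2.INTER_CUBIC))"
```

```text
t 27.98 F M yaw w mean [-7.1400e-01  4.8920e+00  5.4000e-02  1.9770e+00  1.3100e-01 -6.0000e-02
 -3.7567e+01  3.7000e-02] Mz [-0.107 -0.078 -0.057  0.002]
```

View pics/s20.png

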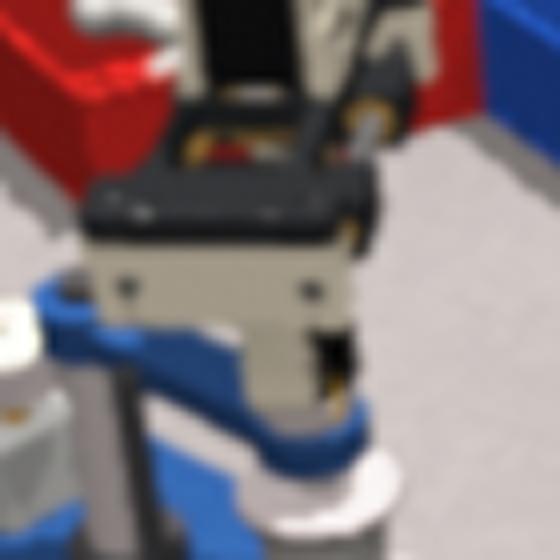

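>>> {"method": "step_arm", "body": {
  "motion": [
    [0.03,0,0,0,0.08],
    [0.03,0,0,0,0.16],
    [0.03,0,0,0,0.24],
    [0.03,0,0,0,0.3],
    [0.03,0,0,0,0.3]
  ]
}}

```text
time_s: 28.6
tcp_pos: [0.4746, 0.112, 0.1339]
eef_rot: [-180.0, 0.0, -54.8]
contact_force: [-0.2, 6.3, -0.2]
gripper_width: 0.0369
```

```bash
python3 -c "
from q import *
c=q(4);i=c['image'][120:190,170:240,::-1]
cv2.imwrite('pics/s21.png',cv2.resize(i,None,fx=8,fy=8,interpolation=cv2.INTER_CUBIC))"
```

```text
t 28.8 F M yaw w mean [-8.1500e-01  5.2520e+00 -5.3600e-01  2.0860e+00  2.9000e-02 -1.1600e-01
 -5.4783e+01  3.7000e-02] Mz [-0.11  -0.169 -0.088 -0.095]
```

View pics/s21.png

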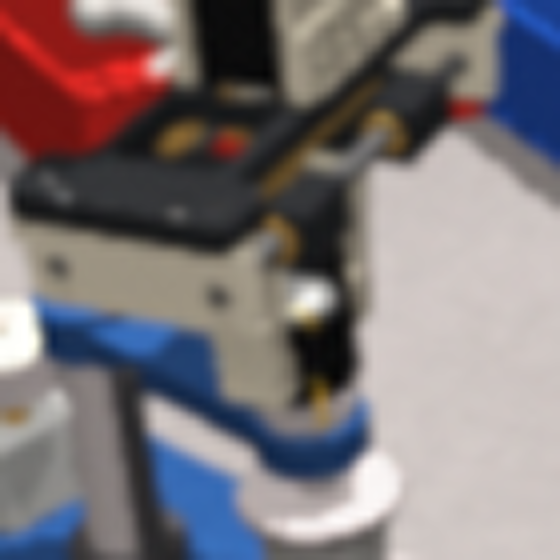

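>>> {"method": "step_arm", "body": {
  "motion": [
    [0.03,0,0,0,0.07],
    [0.03,0,0,0,0.14],
    [0.03,0,0,0,0.2],
    [0.03,0,0,0,0.2]
  ]
}}

```text
time_s: 29.3
tcp_pos: [0.4747, 0.112, 0.134]
eef_rot: [-179.9, 0.0, -66.3]
contact_force: [0.1, 5.6, 0.6]
gripper_width: 0.0374
```

```bash
python3 -c "
from q import *
c=q(3);i=c['image'][145:185,190:230,::-1]
cv2.imwrite('pics/s22.png',cv2.resize(i,None,fx=12,fy=12,interpolation=cv2.INTER_CUBIC))"
```

```text
t 29.45 F M yaw w mean [-6.1600e-01  6.1440e+00  3.8400e-01  2.1350e+00  1.1700e-01 -9.0000e-03
 -6.6231e+01  3.7000e-02] Mz [ 0.045 -0.067 -0.005]
```

View pics/s22.png

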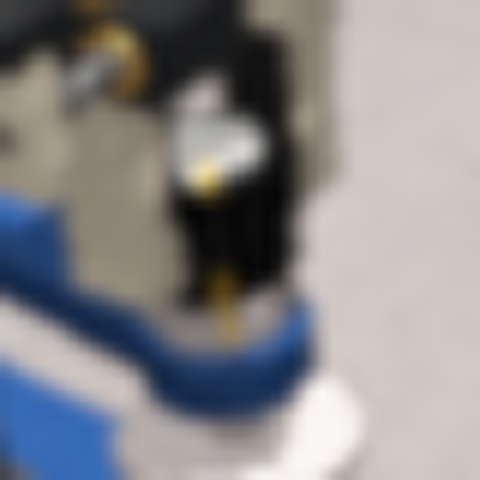

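>>> {"method": "step_arm", "body": {
  "motion": [
    [0.03,0,0,0,0.05],
    [0.03,0,0,0,0.1],
    [0.03,0,0,0,0.15],
    [0.03,0,0,0,0.15]
  ]
}}

```text
time_s: 29.95
tcp_pos: [0.4748, 0.1121, 0.134]
eef_rot: [-179.9, 0.0, -74.8]
contact_force: [0.1, 4.5, 0.4]
gripper_width: 0.0373
```

```bash
python3 -c "
from q import *
c=q(3);i=c['image'][145:185,190:230,::-1]
cv2.imwrite('pics/s23.png',cv2.resize(i,None,fx=12,fy=12,interpolation=cv2.INTER_CUBIC))"
```

```text
t 30.1 F M yaw w mean [-3.6100e-01  5.5770e+00  4.1300e-01  2.1370e+00  4.9000e-02 -1.0000e-03
 -7.4822e+01  3.7000e-02] Mz [-0.024 -0.009  0.029]
```

View pics/s23.png

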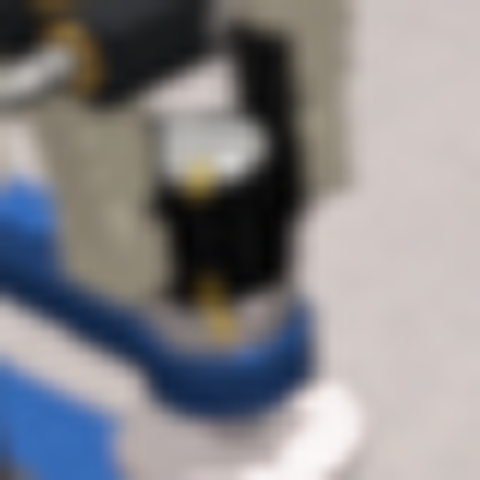

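```bash
cat > mk.py <<'E'
from q import *
from scipy.optimize import minimize_scalar
ax=np.array([.4762,.1076])
def marks(c):
    im=c['image'].astype(float);sub=im[145:185,190:230]
    y=np.clip((sub[...,0]+sub[...,1])/2-sub[...,2]-25,0,None)*(sub[...,0]>sub[...,1]*1.0)
    # unwrap: for heights, sample along visible cylinder
    out={}
    for nm,rad,zs in [('collar',.0186,[.133,.135,.137]),('knob',.019,[.142,.144,.146])]:
        As=np.radians(np.arange(-230,20,1.));best=[]
        prof=np.zeros(len(As))
        for z in zs:
            for k,a in enumerate(As):
                u,v=proj(c,[ax[0]+rad*np.cos(a),ax[1]+rad*np.sin(a),z])
                prof[k]+=cv2.getRectSubPix(y.astype(np.float32),(1,1),(u-190,v-145))[0,0]
        kmax=prof.argmax();w=prof*(abs(As-As[kmax])<.6);w=np.clip(w-.3*w.max(),0,None)
        out[nm]=(np.degrees((w*As).sum()/w.sum()),prof.max())
    return out
E
cat > run.py <<'E'
from mk import *
import sys
c=q(int(sys.argv[2]));print(marks(c),'tool yaw',r.get_state()['eef_rot'][2])
i=c['image'][145:185,190:230,::-1]
cv2.imwrite('pics/'+sys.argv[1]+'.png',cv2.resize(i,None,fx=12,fy=12,interpolation=cv2.INTER_CUBIC))
np.savez(sys.argv[1],**c)
E
python3 run.py s24 2
```

```text
t 30.2 F M yaw w mean [-7.8100e-01  5.0660e+00  8.6200e-01  2.1540e+00  7.2000e-02 -2.5000e-02
 -7.4816e+01  3.7000e-02] Mz [ 0.013 -0.063]
{'collar': (np.float64(-117.64392946026962), np.float64(37.44175434112549)), 'knob': (np.float64(-121.54337915843561), np.float64(64.20502281188965))} tool yaw -74.81519528431502
```

>>> {"method": "step_arm", "body": {
  "motion": [
    [0.03,0,0,0,0.05],
    [0.03,0,0,0,0.1],
    [0.03,0,0,0,0.15],
    [0.03,0,0,0,0.15]
  ]
}}

```text
time_s: 30.7
tcp_pos: [0.4748, 0.1121, 0.1341]
eef_rot: [-179.9, 0.0, -83.4]
contact_force: [-1.1, 5.1, 0.5]
gripper_width: 0.0371
```

```bash
python3 run.py s25 3
```

```text
t 30.85 F M yaw w mean [ 6.9000e-02  4.9370e+00  1.3100e-01  2.1800e+00 -3.5000e-02 -4.6000e-02
 -8.3413e+01  3.7000e-02] Mz [-0.037 -0.075 -0.025]
{'collar': (np.float64(-118.4200077316768), np.float64(33.50720500946045)), 'knob': (np.float64(-130.01766805692145), np.float64(48.74429702758789))} tool yaw -83.41230384010527
```

View pics/s25.png

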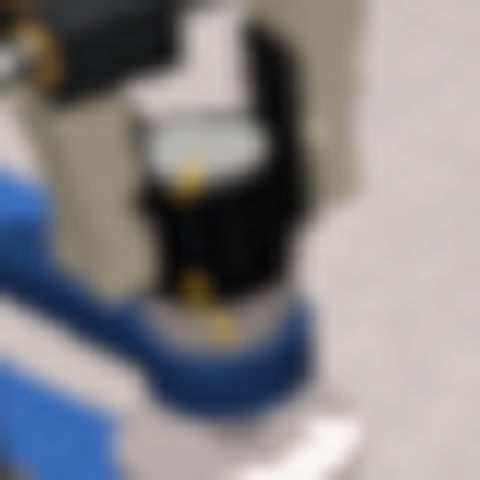

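>>> {"method": "step_arm", "body": {
  "motion": [
    [0.03,0,0,0,0.05],
    [0.03,0,0,0,0.1],
    [0.03,0,0,0,0.15],
    [0.03,0,0,0,0.2],
    [0.03,0,0,0,0.2]
  ]
}}

```text
time_s: 31.48
tcp_pos: [0.4749, 0.1121, 0.1341]
eef_rot: [-179.9, 0.0, -94.9]
contact_force: [-0.3, 5.0, 0.8]
gripper_width: 0.0372
```

```bash
python3 run.py s26 3
```

```text
t 31.62 F M yaw w mean [ 6.3200e-01  5.3370e+00  2.6300e-01  2.0610e+00 -1.7400e-01 -3.8000e-02
 -9.4873e+01  3.7000e-02] Mz [-0.025 -0.034 -0.057]
{'collar': (np.float64(-116.85325406029527), np.float64(32.301124572753906)), 'knob': (np.float64(-144.54183505148245), np.float64(70.24027824401855))} tool yaw -94.87165362015854
```

View pics/s26.png

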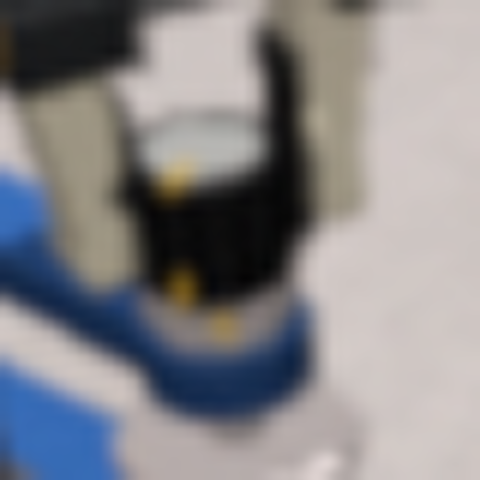

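>>> {"method": "step_arm", "body": {
  "motion": [
    [0.03,0,0,0,0.04],
    [0.03,0,0,0,0.08],
    [0.03,-0.0006,0,0,0.08],
    [0.03,-0.0006,0,0,0.08]
  ]
}}

```text
time_s: 32.12
tcp_pos: [0.4749, 0.1121, 0.1341]
eef_rot: [-180.0, 0.0, -99.5]
contact_force: [1.6, 2.7, 0.6]
gripper_width: 0.0368
```

```bash
python3 run.py s27 4
```

```text
t 32.33 F M yaw w mean [ 2.3620e+00  2.2470e+00  3.0000e-02  1.0540e+00 -1.0380e+00  5.9000e-02
 -9.9488e+01  3.7000e-02] Mz [0.044 0.047 0.067 0.078]
{'collar': (np.float64(-117.0643044953019), np.float64(32.29447555541992)), 'knob': (np.float64(-147.87406835502125), np.float64(25.11885166168213))} tool yaw -99.50152820991728
```

>>> {"method": "step_arm", "body": {
  "motion": [
    [0.03,-0.0004,-0.0003,0,0],
    [0.03,-0.0004,-0.0003,0,0],
    [0.03,-0.0004,-0.0003,0,0]
  ],
  "newtons": 10
}}

```text
time_s: 32.7
tcp_pos: [0.4748, 0.1122, 0.134]
eef_rot: [-180.0, -0.0, -99.5]
contact_force: [1.4, 0.4, 3.4]
gripper_width: 0.038
```

```bash
python3 run.py s28 3
```

```text
t 32.85 F M yaw w mean [ 1.5200e+00 -4.8800e-01  4.1070e+00 -5.8000e-02 -7.3700e-01  4.5000e-02
 -9.9535e+01  3.8000e-02] Mz [0.064 0.027 0.044]
{'collar': (np.float64(-117.1424378779061), np.float64(32.27943229675293)), 'knob': (np.float64(-148.69980355995125), np.float64(26.40826416015625))} tool yaw -99.53263976183287
```

Side load is almost gone (at most 1.5 N) and both marks held still. Opening now.

>>> {"method": "step_arm", "body": {
  "motion": [
    [0.045,0,0,0,0],
    [0.06,0,0,0,0],
    [0.0876,0,0,0,0],
    [0.0876,0,0,0,0],
    [0.0876,0,0,0,0]
  ]
}}

```text
time_s: 33.48
tcp_pos: [0.4748, 0.1125, 0.1338]
eef_rot: [180.0, -0.0, -99.5]
contact_force: [0.1, -0.4, -0.3]
gripper_width: 0.0797
```

>>> {"method": "step_arm", "body": {
  "motion": [
    [0.0876,0,0,-0.04,0],
    [0.0876,0,0,-0.08,0],
    [0.0876,0.06,0,-0.12,0],
    [0.0876,0.1,0,-0.12,0],
    [0.0876,0.1,0,-0.12,0]
  ]
}}

```text
time_s: 34.1
tcp_pos: [0.4578, 0.0119, 0.2549]
eef_rot: [-179.9, 0.1, -99.7]
contact_force: [0.7, 0.6, -0.9]
gripper_width: 0.0875
```

```bash
python3 run.py s29 2
python3 - <<'E'
from ov import *
from mk import marks
for n in ['top','side','wrist']:
    c=capture(n);save(c,n+'30');np.savez(n+'30',**c)
    for l in ['clamp_head','knob_mark','collar_mark','tee','reducer','elbow','weld_cap','seal_ring','nipple']:
        if n=='wrist' and l not in('knob_mark','collar_mark'):continue
        print(n,l,[(round(d['p'],2),np.round(d['location'],4).tolist()) for d in spotter.tip_of(n,l)][:2])
c=dict(np.load('side30.npz'));print(marks(c))
i=c['image'][130:230,140:260,::-1]
cv2.imwrite('pics/sz30.png',cv2.resize(i,None,fx=6,fy=6,interpolation=cv2.INTER_CUBIC))
E
```

```text
t 34.2 F M yaw w mean [ 8.7000e-02  5.2600e-01 -5.3000e-02  9.0000e-02 -7.0000e-02  1.7000e-02
 -9.9646e+01  8.7000e-02] Mz [ 0.041 -0.006]
{'collar': (np.float64(-117.5763318984303), np.float64(36.14505195617676)), 'knob': (np.float64(-144.55018337523333), np.float64(23.171551823616028))} tool yaw -99.61733449457257
top clamp_head [(0.6, [0.4738, 0.1126, 0.1166]), (0.42, [0.3611, -0.3259, 0.0022])]
top knob_mark [(0.17, [0.4762, 0.1129, 0.0405])]
top collar_mark [(0.43, [0.3612, -0.3299, 0.0022])]
top tee [(0.93, [0.5053, -0.2896, -0.0016])]
top reducer [(0.72, [0.6117, -0.2211, -0.0001])]
top elbow [(0.96, [0.3595, -0.3293, 0.0046])]
top weld_cap [(0.97, [0.717, -0.3293, -0.001])]
top seal_ring [(0.32, [0.4739, 0.1107, 0.0399])]
top nipple [(0.72, [0.3404, -0.1699, 0.0005])]
side clamp_head [(0.7, [0.4782, 0.1077, 0.1123])]
side knob_mark [(0.63, [0.4602, 0.0982, 0.1405])]
side collar_mark [(0.55, [0.4756, 0.1077, 0.1113]), (0.48, [0.4663, 0.0936, 0.1355])]
side tee [(0.89, [0.5107, -0.2935, -0.0022])]
side reducer [(0.79, [0.6189, -0.2206, -0.0004])]
side elbow [(0.8, [0.3615, -0.3286, 0.0017]), (0.7, [0.6185, -0.2164, 0.0004])]
side weld_cap [(0.81, [0.7202, -0.3261, -0.0018]), (0.18, [0.3564, -0.3305, 0.0035])]
side seal_ring [(0.72, [0.475, 0.1125, 0.0578]), (0.66, [0.3425, -0.1726, -0.0012])]
side nipple [(0.55, [0.3401, -0.1691, -0.0058])]
wrist knob_mark []
wrist collar_mark [(0.64, [0.467, 0.0963, 0.1357])]
{'collar': (np.float64(-117.67830214294715), np.float64(36.769439697265625)), 'knob': (np.float64(-144.2154579850176), np.float64(23.155481100082397))}
```

View pics/sz30.png

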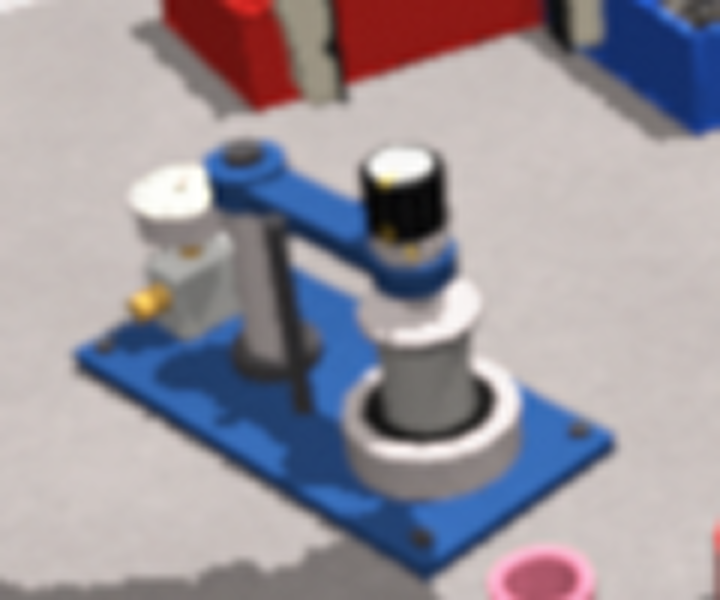

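View pics/s29.png

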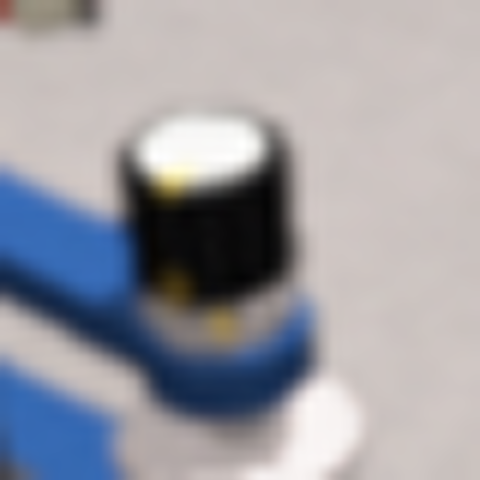

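View pics/wrist30.png

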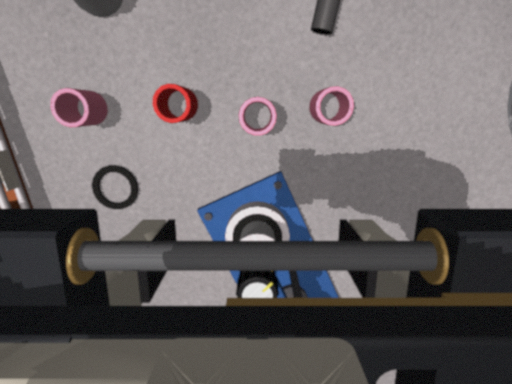

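```bash
python3 -c "
from h import *
delta(.47,.01,.25)
print(workorder.close_job())"
```

```text
t 35.35 tcp [0.4582 0.0138 0.2539] rot [-180.      0.    -99.54] w 0.0878 F [-0.1 -0.1  0.1] M [ 0.06 -0.04 -0.03] j [ 26.5  -2.  -21.4  -0.  -70.6 -36. ]
delta tool [ 0.0018 -0.0122  0.0039] turn None
the job is handed in; nothing more can be done
None
```

I set the coupling on the spigot, swung the clamp arm home against its stop pin, and screwed the clamp down for about one clutch click. I handed the job in at about 35 s with everything let go; no verdict was reported.

**Last checks**
- **Coupling:** It was level and within about 1 mm of the seat centre when I released it. Its top measured 86–87 mm (88 mm expected), and contact on setting down was about 4–5 N. I did not re-measure its position after clamping; the final picture shows it upright under the pad.
- **Clamp arm:** I felt the stop at about 17 N, and the knob then measured directly over the seat.
- **Clutch:** The collar mark stayed at about -117° while the knob ran on to about -144°. That is a slip of roughly 0.47 rad, with the marks about 9 mm apart, and it was unchanged after release.
- **Other fittings:** All matched their starting positions within about 7 mm, which is within the measuring error. The exception is the seal ring: the detector missed it in the last views, but it is visible in its place in the wrist picture.
- **Robot:** Clear of everything, with contact force near 0.

**What failed or disagreed**
- **Fingertip height:** The fingertips proved to be about 14 mm above the reported TCP, not 19 mm ahead of it. My first swing passed over the bar without touching it; I lowered the tool and repeated it.
- **Torque reading:** The moment about z had the opposite sign to what I expected and was too noisy to show the clicks, so I judged the slip from the marks. Pad force was not measured directly; I infer it from the collar stopping while the clutch slipped.

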